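# Return a glaze test tile to the roll-top sample store

## Task

Press the latch's thumb pad down so that the roll-top sample store's door springs up by itself, then roll the door fully open. The L-shaped test tile that lies face down on the banding wheel belongs in the store's row, but its neighbours leave no room beside it: stand it upright on its foot on the wheel and let go of it, then take it by its top edge and stand it square in the middle of the empty place (where the paper slip lies), glazed face to the front and in line with the other two tiles, which stay as they are. Last, roll the door shut until the latch holds it; leave the pot and the jar by the wheel where they stand.

Things in the scene. Friction and masses are not known exactly. Their poses are not given: they have to be found in the camera images.
- store: Arched wooden roll-top store, fixed; 184 deep, 192 wide, 152 high. Origin: middle of its underside; x to its back, y to its left seen from the robot, z up. Inner floor 36 above the bench, front sill 46 high. Tiles stand in a row at x = -36, places at y = -55, 0, 55. The door runs round a level axis along y at x = 0, z = 60; a fixed cover closes the back half; sides 10 thick, round, radius 92.
- tambour (a joint): Travel of the slatted door round its axis, rad: 0 shut and latched, 1.80 fully open (hard stop), growing as the front rail goes up and back over the top. Released, a sprung pin lifts it to about 0.57; from there it stays where it is left (3 to 4 N at the pull moves it). Shutting: the pin pushes back with up to 8 N below 0.55, and the hook snaps at about 12 N pressed down on the pull.
- door: The slatted door with its 25 high front rail, slats at radius 80 (8 thick, rail 12). Origin on its axis, 60 above the bench; x to the back and z up when shut, and it turns with the door about y.
- pull (a point): Centre of the wooden ball pull (diameter 28) in the middle of the front rail. Shut it stands 102 before the door's axis and 2 above it, i.e. 62 above the bench; it goes round the axis with the door. Its neck is 8 long: 16 between ball centre and rail. It can be pushed back from its front, pulled or pushed forward from behind, and pressed down from above.
- latch (a joint): Angle of the latch's rocker, rad: 0 hooked, 0.30 fully pressed. It lets the door go at about 0.2. Sprung back by itself.
- thumb_pad (a point): Middle of the top of the steel thumb pad (30 deep, 28 wide), at the right of the front sill, 62 above the bench, 120 before and 52 to the right of the store's middle. Pressed straight down it frees the door after about 6 mm, at 4 to 7 N; its stop is at 8 mm.
- tile: The L-shaped test tile, 0.07 to 0.14 kg: an upright slab 80 high, 40 wide, 10 thick on a foot 9 thick that reaches 30 back from the slab's middle. Origin: under the middle of the slab at its foot end; z up the slab, x from the glazed face (at x = -5) to the foot's tip, y across. At the start it lies face down, foot up, on the banding wheel's fixed flat head, 140 above the bench, radius 128.
- tile_center (a point): Middle of the tile's slab, 40 from either end. Axes as the tile's. To stand the tile up, turn it 90 degrees about the long edge between face and foot, top end up; once past 80 degrees it settles on its foot by itself.
- tile_foot (a point): Tip of the tile's foot, 30 behind the middle of the slab, 4.5 above the underside.
- empty_place (a point): The free place in the row, on the store's inner floor under the middle of where the slab shall stand; x to the store's back, y along the row. A 26 x 32 paper slip lies there. The neighbours stand 15 mm to the side, and a side place ends 11 mm before the store's side wall. With the door open there are 36 mm behind the slab's top up to the front rail: open the fingers there to 40 mm at most.
- tile_a: A tile like the other, standing in the row, face to the front. Origin under the middle of its slab, z up. Leave it alone.
- tile_b: The other tile of the row, likewise. Leave it alone.
- pot: A small unglazed pinch pot, 72 wide and 51 high, on the bench to the left of the wheel. Origin: middle of its underside. A bystander.
- jar: A jar 50 wide and 67 high on the bench behind the wheel, at its right. Origin: middle of its underside. A bystander.

How it is judged:
By the outcome, as a careful person would: the job done as asked, in the order asked, and still so for the second after the job is handed in, with the robot touching nothing.
It also fails if it takes over 72 s, if anything falls off the work surface, if the arm or the gripper's body presses on something with over 40 N, if the wrist force passes 120 N, or if a joint passes its speed limit or range.

## Robot

A 6-joint arm with a two-finger parallel gripper is mounted at the origin on the work surface; the furniture and walls round the work are solid. World frame = base frame: x ahead of the robot, y to its left, z up, the work surface at z = 0. Lengths are in m, angles in rad, forces in N, time in s.
With the tool pointing down it reaches from about 0.2 to 0.875 m from the base axis. Payload 3.4 kg.
Tool frame: the origin (TCP) lies at the very end of the fingers, on their centre line; the grasp point (between the pads) lies 19 mm behind it (env.hold_point_z is the z of the grasp point in the tool frame, in m); z points along the fingers, y is the direction in which the jaws open and shut (so a half turn about z gives the same grasp; the last joint's range is limited). The gripper opens to 94 mm and grips with 3 to 60 N. Pads are 16 mm wide; open, the fingers measure 119 mm over their backs; the gripper's body (75 mm by 177 mm) begins 78 mm behind the grasp point.
Start: joints at [-1.417, 0.276, 1.505, -0, 1.361, -0.121], TCP at [0.156, -0.553, 0.205] pointing down, gripper open.
Joint ranges: [-2.89, 2.89], [-0.75, 2.08], [0.22, 2.7], [-1.18, 4.32], [0.11, 2.71], [-2.7, 2.7]. Speed limits (rad/s): [2.57, 2.57, 3.14, 3.14, 3.14, 3.14].

## Interface

Orientations are given as a unit quaternion [x, y, z, w].
In Python, from plant import env, eoat, solver, cams, spotter gives the robot as it stands. The module is installed in compiled form; this text tells all that it offers. Calls block until the motion is done:
- env.move_to(position, orientation): joint-space move of the TCP to a pose.
- env.move_linear(position, feed=0.15, orientation=None, guard=None): straight line of the TCP; orientation=None keeps the orientation; feed is the mean speed in m/s. With guard (N) it stops when the force on the tool has changed by that much, and returns True; else False.
- env.set_joints(angles): joint-space move.
- eoat.open_jaws() and eoat.grab(f_grip=None): open the fingers fully, or close them until they stop; f_grip is the grip in N (None keeps the last).
- env.sleep(seconds).
- solver.inverse_kinematics(position, orientation): joint angles nearest the present ones, or None.
- cams.camera(name): name is "scene" or "top" or "wrist"; returns the picture (480x640x3 uint8, red, green, blue); there is no depth.
- cams.camera_model(name): a dict with "vertical_fov" (degrees; the focal length in pixels is half the picture's height over the tangent of half this angle, whatever the lens; pixels are square), "cx", "cy" (the principal point, pixels), "rvec" (rotation vector, rad) and "tvec" (3), from world to camera coordinates, as OpenCV has them; the wrist camera has in their place "tool_from_camera" (4x4, takes a point from camera to tool coordinates, whose origin is the TCP and whose axes are the flange's). Camera axes: x right, y down, z forward; pixel columns grow to the right and rows downward; lengths in m; the calibration is good to about 2 mm. A picture is of the moment at which its call begins: read the wrist's pose just before it. camera_model takes no time and is no camera call.
A pose or a line that the arm cannot do raises env.Unreachable and nothing moves.
- env.finish_job(): hands the job in, once; it reports no verdict.
Trained networks look in the newest picture that a camera, given by its name, has taken for a name from the list of things; names that differ only in an ending like _2 or _b are one class to them, and where a whole thing is asked for, a point or a joint stands for the part that bears it (a point fixed in the world has none). Each returns a list of dicts, best first, with "p" (0 to 1); they miss things now and then, are a little off and sometimes report something else, mostly with a low value. They report only what shows in the picture. A call takes as long as a camera call.
- spotter.outline_of(camera, query): "region" (480x640 bool, what is visible of it) and "box" ([left, top, width, height] in pixels, round what is visible of it).
Readings, each from a call of its own:
- env.get_time_s(): time.
- env.get_q(): joint angles.
- env.get_joint_velocities(): joint speeds.
- env.get_joint_efforts(): joint torques, N m.
- env.get_position(): TCP position.
- env.get_tcp_rot(): TCP orientation.
- env.get_force(): force on the tool from outside, world axes, zero at the start.
- env.get_moment(): the same for the moment, N m.
- env.get_gripper_width(): finger opening in m.
Only numpy, scipy, OpenCV 4.12 (cv2) and the standard library are available. Lean on these libraries where they do the work, as an engineer would, in place of code of your own. Each camera call takes 0.05 s, during which the arm holds its last target.

## Working session

There is one attempt and no reset: what is moved stays moved. The work goes in short steps, each a Python script; the robot and the scene stay as the last script left them, time stands still between calls to the robot, and variables do not carry over. Pictures are saved under pics/ and viewed, and the job is handed in when it is done.

```bash
mkdir -p pics; ls
python3 - <<'E'
from plant import env, eoat, solver, cams, spotter
import cv2
print(env.get_time_s(), env.hold_point_z, env.get_position(), env.get_tcp_rot(), env.get_gripper_width())
for n in ("scene","top","wrist"):
    im=cams.camera(n); cv2.imwrite(f"pics/{n}0.png",im[:,:,::-1]); print(n,cams.camera_model(n))
E
```

```text
pics
0.0 -0.0188 [ 0.15594719 -0.55287353  0.20462118] [ 9.90574026e-01  1.36975503e-01 -1.04657467e-05 -9.00009133e-04] 0.09401466738047197
scene {'vertical_fov': 53.3294596245083, 'cx': 307.3687352477101, 'cy': 234.4675239692992, 'rvec': array([ 1.12772814, -2.23899231,  1.13371633]), 'tvec': array([0.31267664, 0.34639486, 0.91316037])}
top {'vertical_fov': 49.42365430149475, 'cx': 310.97572999488, 'cy': 245.00355565350796, 'rvec': array([ 2.12780907, -2.15136303,  0.17733058]), 'tvec': array([0.01592122, 0.54873549, 1.16364721])}
wrist {'vertical_fov': 59.61626943560961, 'cx': 317.91877045164955, 'cy': 239.44011888689172, 'tool_from_camera': array([[ 1.06067432e-03, -9.70617741e-01, -2.40624344e-01,
         7.05693794e-02],
       [ 9.99999332e-01,  1.14001200e-03, -1.90513796e-04,
        -2.34386565e-04],
       [ 4.59230710e-04, -2.40623981e-01,  9.70618302e-01,
        -1.78172566e-01],
       [ 0.00000000e+00,  0.00000000e+00,  0.00000000e+00,
         1.00000000e+00]])}
```

View pics/scene0.png

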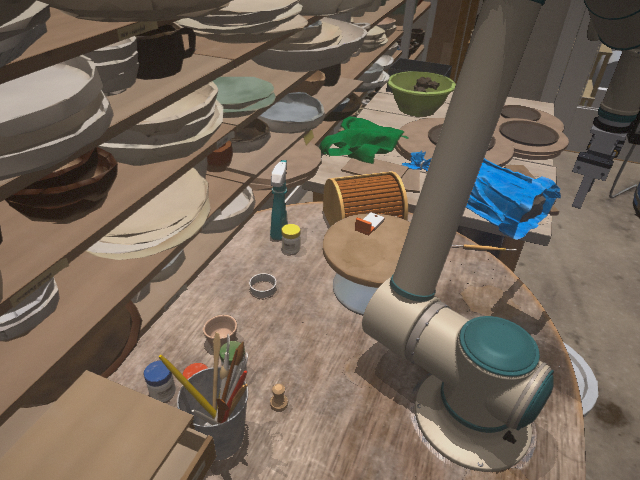

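View pics/top0.png

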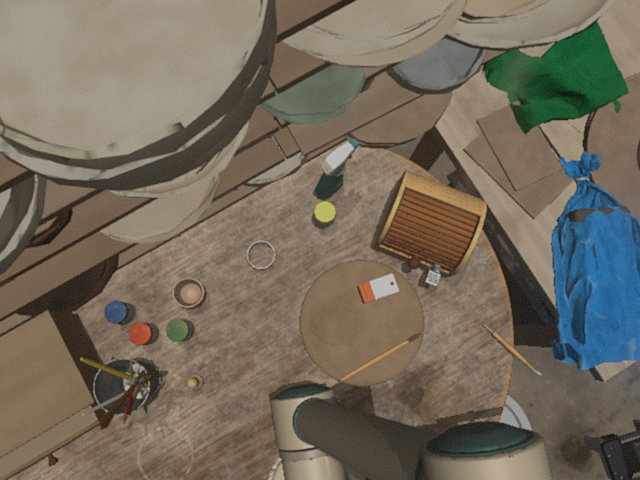

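View pics/wrist0.png

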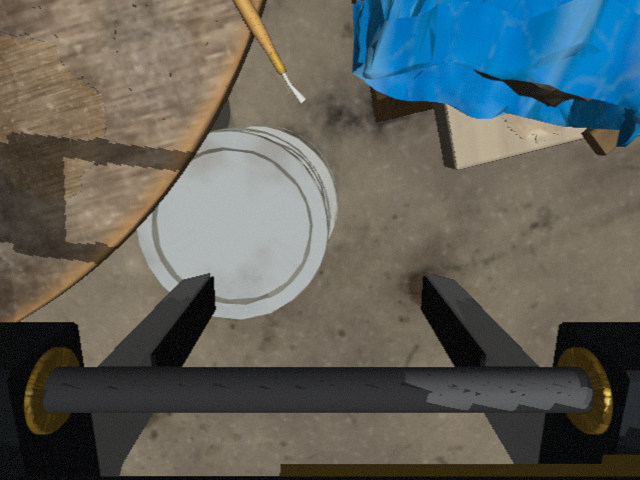

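Scene view: store behind the wheel at (365,200), the tile on the wheel at (370,222). Top view: store at (433,222), pad ~(433,274), pull ~(415,263), tile ~(379,289) with its orange foot at the lower-left end, pot (190,293), yellow jar (325,212).

```bash
cat > h.py <<'E'
from plant import env, eoat, solver, cams, spotter
import numpy as np, cv2
from scipy.spatial.transform import Rotation as R
def cam(n, T=None):
    m=cams.camera_model(n); f=240/np.tan(np.radians(m['vertical_fov']/2))
    K=np.array([[f,0,m['cx']],[0,f,m['cy']],[0,0,1]])
    if n=='wrist':
        W=T@m['tool_from_camera']; M=np.linalg.inv(W); return K,M[:3,:3],M[:3,3]
    return K,cv2.Rodrigues(m['rvec'])[0],m['tvec'].reshape(3)
def toolT():
    T=np.eye(4); T[:3,:3]=R.from_quat(env.get_tcp_rot()).as_matrix(); T[:3,3]=env.get_position(); return T
def ray(c,uv):
    K,Rm,t=c; d=Rm.T@np.linalg.inv(K)@np.array([uv[0],uv[1],1.]); return -Rm.T@t, d/np.linalg.norm(d)
def atz(c,uv,z):
    o,d=ray(c,uv); return o+d*(z-o[2])/d[2]
def proj(c,P):
    K,Rm,t=c; p=(Rm@np.atleast_2d(P).T).T+t; q=(K@p.T).T; return q[:,:2]/q[:,2:]
def tri(cs,uvs):
    A=np.zeros((3,3));b=np.zeros(3);
    for c,uv in zip(cs,uvs):
        o,d=ray(c,uv);P=np.eye(3)-np.outer(d,d);A+=P;b+=P@o
    X=np.linalg.solve(A,b); return X,[np.round(proj(c,X)[0]-uv,1) for c,uv in zip(cs,uvs)]
def snap(n,name):
    T=toolT() if n=='wrist' else None
    im=cams.camera(n); cv2.imwrite(f'pics/{name}.png',im[:,:,::-1]); return im,cam(n,T)
def frame(x,y,z,yaw):
    T=np.eye(4);T[:3,:3]=R.from_euler('z',yaw).as_matrix();T[:3,3]=[x,y,z];return T
def ap(T,p): return (T@np.append(p,1))[:3]
E
python3 - <<'E'
from h import *
for n in('top','scene'):
    im,c=snap(n,n+'1'); print(n,'at',-c[1].T@c[2])
    vis=im.copy()
    for q in ['tile','tile_foot','thumb_pad','pull','store','door','pot','jar','latch']:
        for r in spotter.outline_of(n,q)[:2]:
            ys,xs=np.nonzero(r['region']); print(n,q,round(r['p'],2),r['box'],round(xs.mean(),1),round(ys.mean(),1), len(xs))
            cs,_=cv2.findContours(r['region'].astype(np.uint8),0,2); cv2.drawContours(vis,cs,-1,(255,0,0),1)
    y0,x0=(150,280) if n=='top' else (140,280)
    cv2.imwrite(f'pics/{n}_z.png',cv2.resize(vis[y0:y0+180,x0:x0+240,::-1],(800,600),interpolation=cv2.INTER_CUBIC))
    cv2.imwrite(f'pics/{n}_zr.png',cv2.resize(im[y0:y0+180,x0:x0+240,::-1],(800,600),interpolation=cv2.INTER_CUBIC))
E
```

```text
top at [0.35540647 0.0163614  1.23646977]
top tile 0.97 [358.9, 270.9, 40.0, 34.6] 377.5 288.4 798
top tile 0.71 [427.5, 268.8, 11.5, 17.3] 433.2 276.5 183
top tile_foot 0.94 [356.9, 276.3, 41.7, 25.2] 377.4 288.9 709
top thumb_pad 0.76 [426.5, 262.8, 15.4, 21.1] 433.1 276.1 222
top thumb_pad 0.29 [358.1, 272.0, 39.3, 31.0] 377.1 288.8 787
top pull 0.9 [383.7, 192.4, 93.6, 80.6] 429.2 231.6 4941
top store 0.58 [372.6, 175.6, 113.7, 113.2] 430.6 226.4 8012
top pot 0.8 [175.4, 278.5, 28.8, 30.5] 187.3 292.7 779
top jar 0.91 [312.8, 198.2, 22.6, 30.3] 323.8 214.1 469
top jar 0.51 [378.7, 189.6, 96.1, 85.2] 429.0 231.8 4768
top latch 0.62 [428.0, 271.3, 12.9, 13.6] 432.4 276.6 160
scene at [-0.22334517  0.57558166  0.81880439]
scene tile 0.96 [353.6, 210.0, 30.8, 26.3] 368.3 223.0 444
scene tile_foot 0.89 [351.9, 214.3, 36.3, 18.3] 368.2 223.1 454
scene pull 0.73 [337.4, 176.2, 65.2, 42.1] 371.4 195.7 2125
scene store 0.65 [322.9, 172.0, 88.9, 50.2] 364.7 195.5 3309
scene door 0.85 [337.5, 175.6, 65.4, 42.9] 371.1 195.7 2217
scene door 0.57 [357.6, 210.4, 26.6, 26.4] 368.3 223.2 390
scene pot 0.63 [203.2, 318.1, 31.7, 29.6] 219.6 328.3 791
scene jar 0.86 [282.6, 224.2, 18.7, 26.1] 290.6 238.5 465
scene jar 0.71 [336.3, 176.7, 67.0, 41.0] 371.4 195.8 2170
```

View pics/top_zr.png

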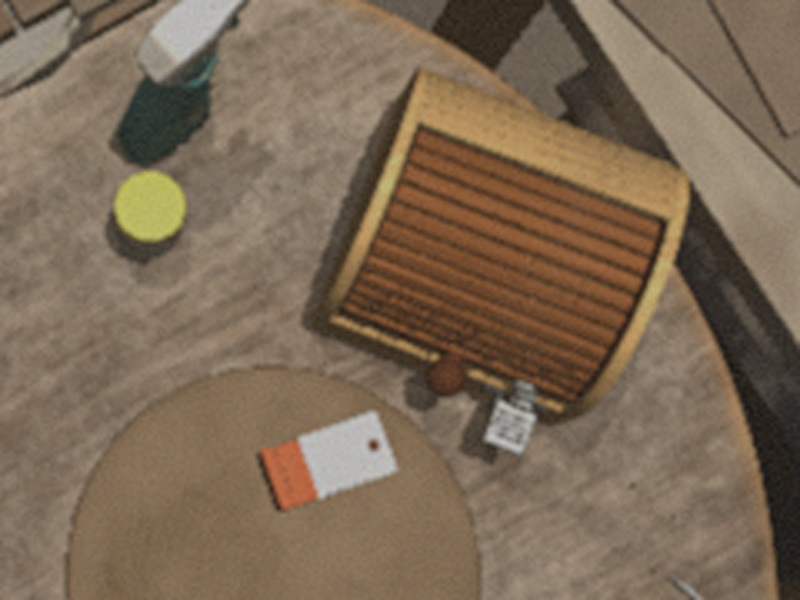

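View pics/scene_zr.png

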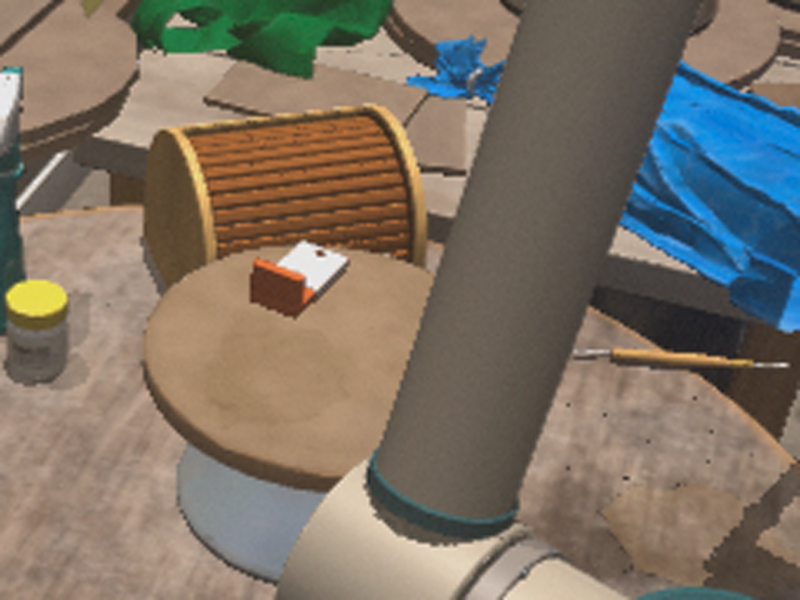

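Run:
```python
from h import *
c=cam('top')
g=lambda X,Y:(280+X*.3,150+Y*.3)
pull=atz(c,g(448,375),.062);pad=atz(c,g(512,425),.062)
bl=atz(c,g(420,72),.06);br=atz(c,g(690,180),.06);fl=atz(c,g(330,320),.06);fr=atz(c,g(575,415),.06)
print(pull,pad,bl,br,fl,fr,(bl+br+fl+fr)/4)
for a,b in((fr,fl),(br,bl)): d=a-b; print(np.linalg.norm(d),np.degrees(np.arctan2(d[1],d[0]))+90)
f1=atz(c,g(262,450),.174);f2=atz(c,g(280,510),.174);h1=atz(c,g(377,411),.15);h2=atz(c,g(398,467),.15)
print('foot',f1,f2,'top',h1,h2); d=(h1+h2-f1-f2)/2; print(d,np.degrees(np.arctan2(d[1],d[0])))
print('wheel',atz(c,g(275,580),.14), 'jar',atz(c,g(150,207),.067),'pot',atz(c,(189,293),.051))
```

```text
[ 0.50322711 -0.22441369  0.062     ] [ 0.4686035  -0.26637389  0.062     ] [ 0.71796818 -0.21438892  0.06      ] [ 0.63822318 -0.39910022  0.06      ] [ 0.54234321 -0.1454902   0.06      ] [ 0.47514438 -0.31006719  0.06      ] [ 0.59341974 -0.26726163  0.06      ]
0.17776745488885376 -22.210802220662785
0.2011902842938081 -23.351198458066364
foot [ 0.44415163 -0.08559416  0.174     ] [ 0.40751051 -0.09560156  0.174     ] top [ 0.46986416 -0.16077321  0.15      ] [ 0.43459601 -0.1726166   0.15      ]
[ 0.02639901 -0.07609704 -0.024     ] -70.8677024231446
wheel [ 0.36576402 -0.09486484  0.14      ] jar [ 0.62135122 -0.02305295  0.067     ] pot [0.44050998 0.28767865 0.051     ]
```

```bash
cat >> h.py <<'E'
def Rq(z,y):
    z=np.array(z,float);z/=np.linalg.norm(z);y=np.array(y,float);y-=z*(y@z);y/=np.linalg.norm(y)
    return R.from_matrix(np.c_[np.cross(y,z),y,z]).as_quat()
def down(jaw_yaw): return Rq([0,0,-1],[np.cos(jaw_yaw),np.sin(jaw_yaw),0])
def ik(p,q): 
    s=solver.inverse_kinematics(np.array(p,float),q); return None if s is None else np.round(s,2)
E
python3 - <<'E'
from h import *
print(env.get_time_s())
r=np.radians
# camera on +x tool side
for yaw in range(-180,180,30):
    print(yaw, ik([.47,-.2,.36],down(r(yaw))), ik([.40,-.12,.36],down(r(yaw))))
E
```

```text
1.15
-180 [-0.54  0.13  1.33 -0.    1.69  2.6 ] [-0.46 -0.02  1.49 -0.    1.68  2.68]
-150 [-0.54  0.13  1.33 -0.    1.69  2.08] [-0.46 -0.02  1.49 -0.    1.68  2.16]
-120 [-0.54  0.13  1.33 -0.    1.69  1.56] [-0.46 -0.02  1.49 -0.    1.68  1.64]
-90 [-0.54  0.13  1.33 -0.    1.69  1.03] [-0.46 -0.02  1.49 -0.    1.68  1.11]
-60 [-0.54  0.13  1.33 -0.    1.69  0.51] [-0.46 -0.02  1.49 -0.    1.68  0.59]
-30 [-0.54  0.13  1.33 -0.    1.69 -0.02] [-0.46 -0.02  1.49 -0.    1.68  0.07]
0 [-0.54  0.13  1.33 -0.    1.69 -0.54] [-0.46 -0.02  1.49 -0.    1.68 -0.46]
30 [-0.54  0.13  1.33 -0.    1.69 -1.06] [-0.46 -0.02  1.49 -0.    1.68 -0.98]
60 [-0.54  0.13  1.33 -0.    1.69 -1.59] [-0.46 -0.02  1.49 -0.    1.68 -1.51]
90 [-0.54  0.13  1.33 -0.    1.69 -2.11] [-0.46 -0.02  1.49 -0.    1.68 -2.03]
120 [-0.54  0.13  1.33 -0.    1.69 -2.63] [-0.46 -0.02  1.49 -0.    1.68 -2.55]
150 None None
```

Run:
```python
from h import *
r=np.radians; u=np.array([np.cos(r(-23)),np.sin(r(-23)),0]); l=np.array([-u[1],u[0],0])
out=[]
import pickle
for i,(d,s,phi) in enumerate([(.40,.06,-113),(.47,-.05,-113)]):
    p=u*d+l*s+[0,0,.36]
    env.move_to(p,down(r(phi)))
    env.sleep(.3)
    T=toolT(); im=cams.camera('wrist'); cv2.imwrite(f'pics/w{i}.png',im[:,:,::-1]); out.append(T)
    for q in ['tile','tile_foot','thumb_pad','pull','store']:
        for k in spotter.outline_of('wrist',q)[:1]:
            ys,xs=np.nonzero(k['region']); print(q,round(k['p'],2),np.round(k['box']),round(xs.mean(),1),round(ys.mean(),1))
pickle.dump(out,open('w.pkl','wb')); print(env.get_time_s())
```

```text
tile 0.8 [272. 112.  98.  93.] 321.7 155.1
tile_foot 0.68 [274. 108.  96.  99.] 321.8 154.9
thumb_pad 0.55 [413.  47.  26.  47.] 428.8 69.4
pull 0.87 [301.   0. 180.  74.] 385.0 24.6
store 0.7 [285.   6. 214.  83.] 388.1 32.0
tile 0.64 [155. 188.  99.  89.] 205.1 231.4
tile_foot 0.9 [158. 184.  94.  97.] 205.5 231.1
thumb_pad 0.61 [316. 118.  24.  40.] 327.3 138.0
pull 0.76 [176.   0. 194. 142.] 272.1 56.4
store 0.87 [154.   3. 227. 153.] 273.2 61.6
4.8583
```

View pics/w0.png

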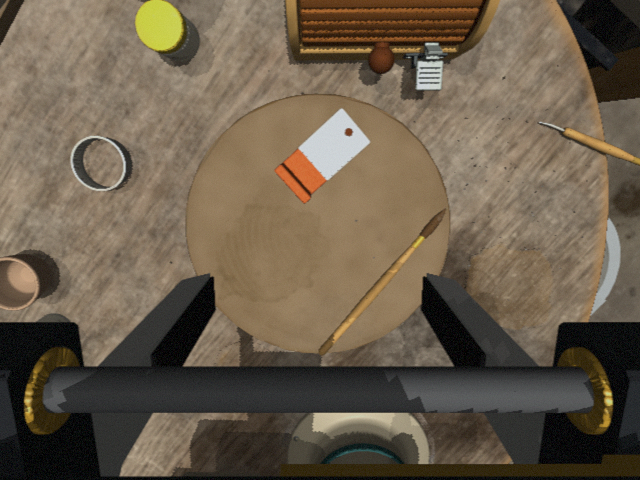

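View pics/w1.png

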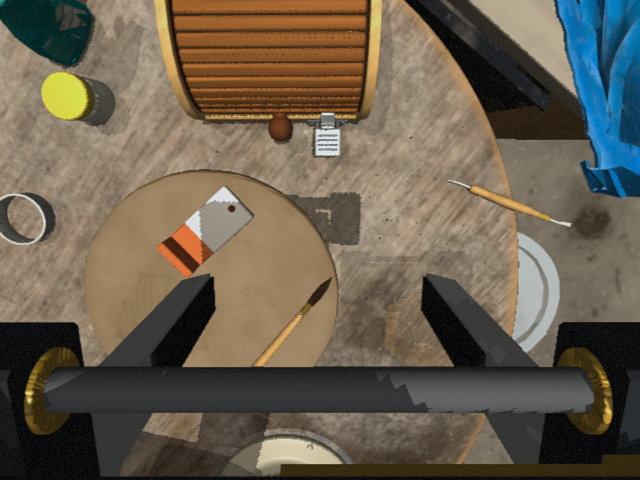

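The wrist views show the tile at about (322,155) / (205,231), pull (381,60) / (280,127), pad (429,73) / (327,142); zooming for corners.

Run:
```python
import cv2,numpy as np
a=cv2.imread('pics/w0.png')[0:225,250:550]; b=cv2.imread('pics/w1.png')[90:290,130:397]
cv2.imwrite('pics/w0z.png',cv2.resize(a,(800,600),interpolation=3)); cv2.imwrite('pics/w1z.png',cv2.resize(b,(800,600),interpolation=3))
```

```text
(no output)
```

View pics/w0z.png

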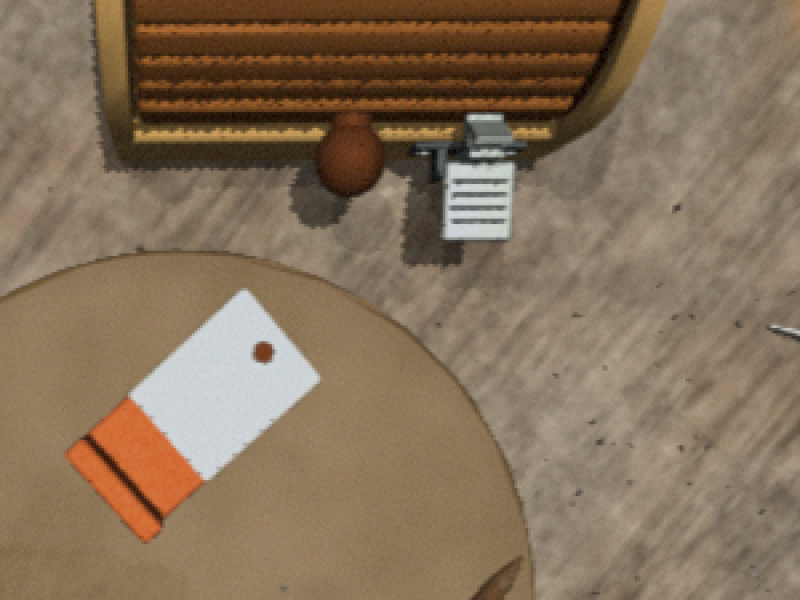

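View pics/w1z.png

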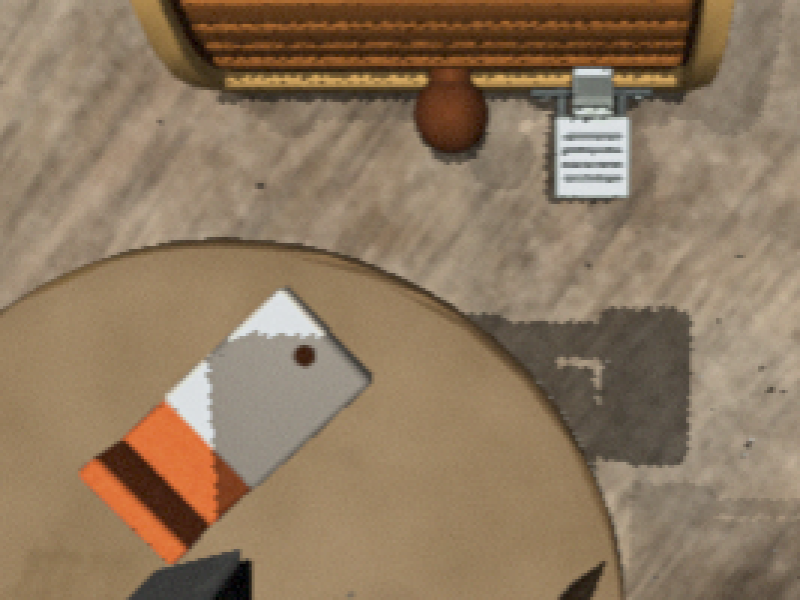

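Run:
```python
from h import *
import pickle
T=pickle.load(open('w.pkl','rb')); c0=cam('wrist',T[0]);c1=cam('wrist',T[1]); ct=cam('top')
g0=lambda X,Y:np.array([250+X*.375,Y*.375]); g1=lambda X,Y:np.array([130+X*.33375,90+Y/3]); gt=lambda X,Y:np.array([280+X*.3,150+Y*.3])
def t(n,a,b,cc=None):
    cs=[c0,c1];us=[g0(*a),g1(*b)]
    if cc: cs.append(ct);us.append(gt(*cc))
    X,e=tri(cs,us); print(n,np.round(X,4),[list(map(float,k)) for k in e]); return X
A=t('A',(245,290),(285,288),(377,411));B=t('B',(321,379),(371,378),(398,467))
F1=t('F1',(66,455),(79,472),(262,450));F2=t('F2',(147,543),(175,563),(280,510))
H=t('hole',(263,352),(304,356),(374,445))
P=[t('pad',a,b) for a,b in zip([(444,162),(513,163),(443,239),(511,240)],[(557,116),(629,116),(556,197),(629,197)])]
pm=np.mean(P,0); print('pad',pm)
b=t('ball',(350,155),(451,115),(448,375))
d=(A+B-F1-F2)/2;print('tile yaw h',np.degrees(np.arctan2(d[1],d[0])),np.linalg.norm(d[:2]))
for d in (A-B,F1-F2): print(np.degrees(np.arctan2(d[1],d[0]))-90,np.linalg.norm(d[:2]))
for d in ((P[0]-P[1]),(P[2]-P[3])): print('pad yaw',np.degrees(np.arctan2(d[1],d[0]))-90,np.linalg.norm(d[:2]))
d=b-pm; print('yaw from ball-pad',np.degrees(np.arctan2(d[1],d[0])-np.arctan2(52,18)),np.linalg.norm(d[:2]), np.hypot(52,18)/1e3)
# reproject known-height
for z in (.15,): print(atz(c0,g0(245,290),z),atz(c1,g1(285,288),z),atz(c0,g0(321,379),z),atz(c1,g1(371,378),z))
```

```text
A [ 0.4695 -0.1585  0.153 ] [[2.2, -1.3], [-0.3, 0.5], [-0.9, 0.0]]
B [ 0.4338 -0.1708  0.1525] [[1.5, -1.8], [-0.4, 0.5], [-0.6, 0.3]]
F1 [ 0.4443 -0.0842  0.1777] [[1.4, -0.8], [-0.1, 0.8], [-0.5, -0.2]]
F2 [ 0.4074 -0.0955  0.1725] [[0.5, -0.3], [-0.3, 0.1], [-0.1, 0.1]]
hole [ 0.4485 -0.1557  0.1559] [[1.8, -0.5], [-0.1, 0.4], [-0.7, -0.2]]
pad [ 0.4864 -0.2558  0.0555] [[0.2, 0.4], [-0.2, -0.3]]
pad [ 0.4756 -0.2805  0.0578] [[-0.0, -0.0], [0.0, 0.0]]
pad [ 0.4592 -0.2442  0.061 ] [[0.0, 0.1], [-0.0, -0.1]]
pad [ 0.4484 -0.2693  0.0608] [[-0.1, -0.1], [0.1, 0.1]]
pad [ 0.46738777 -0.26246733  0.05878346]
ball [ 0.5017 -0.2207  0.072 ] [[2.0, -0.1], [-0.6, -0.7], [-0.8, 0.1]]
tile yaw h -70.97909298901793 0.07912928827542626
-70.96710034367223 0.03784348287045878
-73.06001990438169 0.03854322431402761
pad yaw -23.73012751766315 0.026929237391461705
pad yaw -23.305752033009227 0.027412718809152095
yaw from ball-pad -20.306233650151018 0.0541130393525241 0.055027265968790415
[ 0.4693881  -0.15651519  0.15      ] [ 0.46974947 -0.15821517  0.15      ] [ 0.43268837 -0.16931024  0.15      ] [ 0.43380247 -0.17079957  0.15      ]
```

```bash
cat >> h.py <<'E'
SY=np.radians(-23.4); S=frame(.597,-.262,0,SY)
QY=down(SY-np.pi/2)   # jaws along store y, camera outward
def st(x,y,z): return ap(S,[x,y,z])
E
python3 - <<'E'
from h import *
eoat.grab(f_grip=20)
p=st(-.121,-.052,.10); print(p,ik(p,QY))
env.move_to(p,QY)
print(env.move_linear(p*[1,1,0]+[0,0,.050],feed=.04,guard=14), env.get_position(), env.get_force())
env.sleep(.3); print(env.get_force())
im,c=snap('top','t2'); 
env.move_linear(p+[0,0,.08],feed=.15)
im,c=snap('top','t3'); cv2.imwrite('pics/t3z.png',cv2.resize(im[150:330,280:520,::-1],(800,600)))
im,c=snap('wrist','w3')
print(env.get_time_s(),env.get_gripper_width())
E
```

```text
[ 0.4653     -0.26166835  0.1       ] [-0.64  0.3   1.76 -0.    1.09  1.34]
True [ 0.46070978 -0.25964066  0.05474781] [-1.62859529  1.5526008   7.78020287]
[-1.57345696  0.58677609  6.53241766]
9.7917 9.48593079228968e-05
```

View pics/t3z.png

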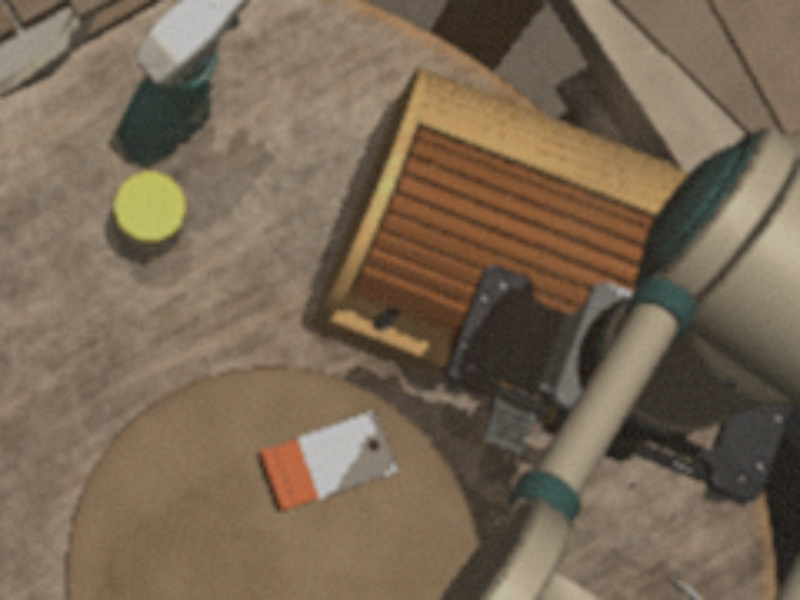

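View pics/w3.png

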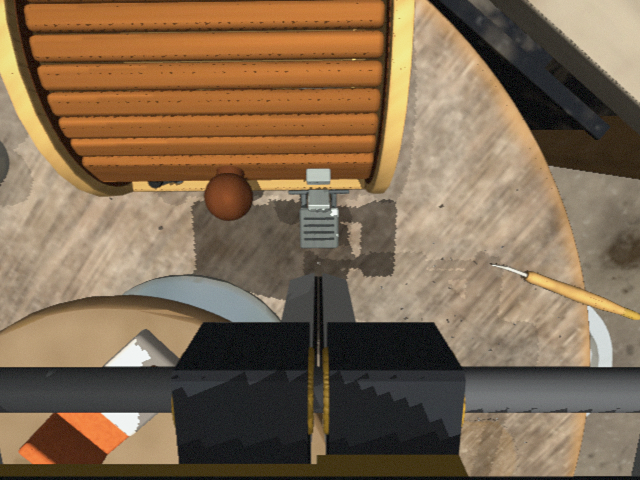

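Door has sprung up (ball now at about (228,197) in the wrist view). Now pushing the ball back along its arc.

Run:
```python
from h import *
def fp(th,off=.022,dz=-.006): return st(-.102*np.cos(th)-off,0,.06+.102*np.sin(th)+dz+.002)
p0=fp(.57,.05); env.move_linear(st(-.136,0,.17),feed=.25); env.move_linear(p0,feed=.15)
f0=env.get_force(); print(f0)
for th in np.linspace(.6,1.8,7):
    g=env.move_linear(fp(th),feed=.10,guard=30); f=env.get_force(); print(round(th,2),g,np.round(f-f0,1))
    if g: break
p=env.get_position(); print(ap(np.linalg.inv(S),p))
for k in range(4):
    if g: break
    g=env.move_linear(fp(1.8,.022-.002*(k+1)),feed=.05,guard=15); print(k,g,np.round(env.get_force()-f0,1))
env.move_linear(fp(1.8,.05),feed=.15)
env.move_linear(st(-.10,0,.33),feed=.3)
im,c=snap('wrist','w4'); im,c=snap('top','t4'); cv2.imwrite('pics/t4z.png',cv2.resize(im[150:330,280:520,::-1],(800,600)))
print(env.get_time_s())
```

```text
[0.50342193 0.80211239 0.2165897 ]
0.6 False [-9.4  1.3  5.7]
0.8 False [-10.9   4.1  10.8]
1.0 False [-16.3   6.1  20.1]
1.2 False [-16.6   7.5  31.1]
1.4 False [-0.7 -1.7 -0.6]
1.6 False [-1.3 -0.6  0.1]
1.8 False [-2.3  0.2 -0.7]
[-0.00018294  0.00018438  0.15455956]
0 False [-6.1  0.7  0. ]
1 False [-9.5  3.5  2.6]
2 False [-11.5   3.8   3.9]
3 False [-14.9   6.2   6.1]
15.525
```

View pics/w4.png

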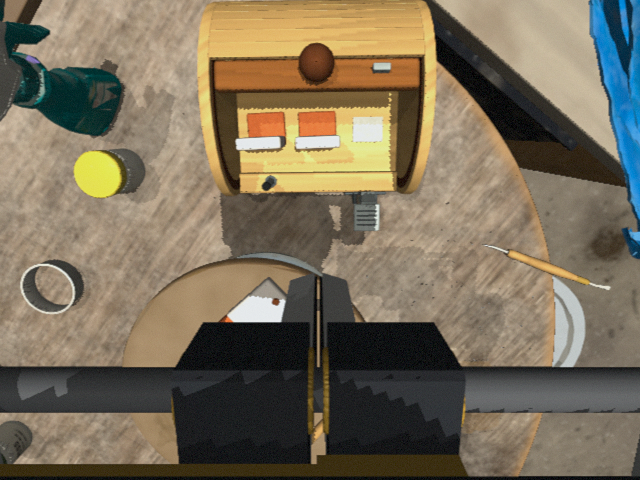

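Run:
```python
from h import *
T=toolT(); c=cam('wrist',T); print(env.get_position())
print('ball exp',proj(c,st(-.102*np.cos(1.8),0,.06+.102*np.sin(1.8))),proj(c,st(-.102*np.cos(1.7),0,.06+.102*np.sin(1.7))))
iS=np.linalg.inv(S)
im=cv2.imread('pics/w4.png'); cv2.imwrite('pics/w4z.png',cv2.resize(im[0:210,180:460],(800,600),interpolation=3))
for n,uv in (('slip',(367.5,129.5)),):print(n,ap(iS,atz(c,uv,.036)))
for y in(-.055,0,.055): print(y,proj(c,[st(-.041,y-.02,.116),st(-.041,y+.02,.116),st(-.031,y-.02,.116),st(-.031,y+.02,.116)]).round(1).tolist())
print(proj(c,[st(-.049,-.071,.036),st(-.049,-.039,.036),st(-.023,-.071,.036),st(-.023,-.039,.036)]).round(1).tolist())
```

```text
[ 0.50512028 -0.22220113  0.32738002]
ball exp [[319.66870822  60.59239555]] [[319.63460694  74.28020084]]
slip [-0.02796395 -0.05228544  0.036     ]
-0.055 [[402.2, 144.6], [358.0, 144.5], [402.8, 133.2], [358.3, 133.1]]
0 [[341.4, 144.5], [297.2, 144.4], [341.6, 133.1], [297.1, 133.0]]
0.055 [[280.6, 144.3], [236.4, 144.2], [280.4, 132.9], [235.9, 132.8]]
[[384.0, 149.4], [354.7, 149.3], [385.0, 124.8], [355.3, 124.7]]
```

View pics/w4z.png

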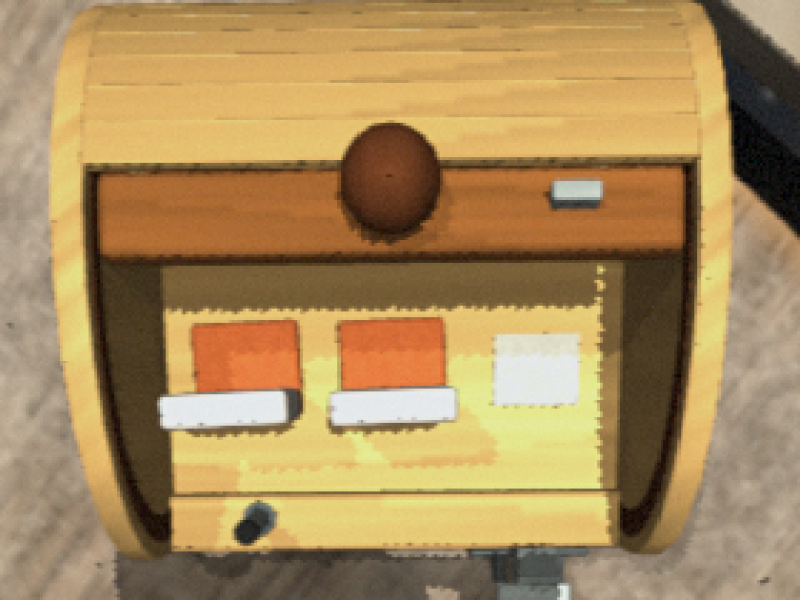

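```bash
cat >> h.py <<'E'
def dirv(a): return np.array([np.cos(a),np.sin(a),0.])
UP=np.array([0,0,1.])
HY=np.radians(-71.); FM=np.array([.4255,-.0885,.14])  # tile foot-end edge mid
HP=-0.0188
def standpose(ctr,psi,alpha,flip,s,w):
    """tool pose holding upright tile: pivot-edge mid ctr (on wheel), face dir psi; hold s above, fingertip overlap w"""
    h=dirv(psi); z=h*np.cos(alpha)-UP*np.sin(alpha); y=flip*np.cross(UP,h)
    slabmid=ctr-h*.005+UP*s
    return slabmid+z*w, Rq(z,y)
E
python3 - <<'E'
from h import *
r=np.radians
env.move_linear(st(-.17,-.02,.30),feed=.3)
env.sleep(.2)
im,c=snap('wrist','w5');print(env.get_position(),env.get_tcp_rot())
print(env.get_time_s())
for al in (0,15,30,45):
  for fl in(1,-1):
    z0=-UP*np.cos(r(al))-dirv(HY)*np.sin(r(al)); y0=fl*np.cross(UP,dirv(HY))
    g=FM+dirv(HY)*.045+[0,0,.005]
    a=ik(g-z0*(-.004),Rq(z0,y0))
    for psi in (-71,-50,-23,0,20):
        p,q=standpose(np.array([.41,-.11,.14]),r(psi),r(al),fl,.045,.004)
        b=ik(p,q)
        if a is not None and b is not None: print(al,fl,psi,a,b)
E
```

```text
[ 0.43418442 -0.21327521  0.29984658] [ 0.97936139 -0.20204498 -0.00521587 -0.00137112]
16.1833
15 1 20 [-0.58  0.26  1.74  0.16  1.36 -0.96] [-1.63  0.43  2.63  1.14  1.34  1.65]
15 -1 20 [-0.58  0.26  1.74  0.16  1.36  2.18] [-1.63  0.43  2.63  1.14  1.34 -1.49]
30 1 -71 [-0.67  0.39  1.64  0.27  1.57 -1.07] [ 0.42  0.24  2.24 -1.17  1.22  0.86]
30 1 0 [-0.67  0.39  1.64  0.27  1.57 -1.07] [-1.56 -0.11  2.67  1.27  1.14  2.23]
30 1 20 [-0.67  0.39  1.64  0.27  1.57 -1.07] [-1.48  0.09  2.48  1.07  1.27  2.16]
30 -1 -71 [-0.67  0.39  1.64  0.27  1.57  2.07] [ 0.42  0.24  2.24 -1.17  1.22 -2.28]
30 -1 0 [-0.67  0.39  1.64  0.27  1.57  2.07] [-1.56 -0.11  2.67  1.27  1.14 -0.91]
30 -1 20 [-0.67  0.39  1.64  0.27  1.57  2.07] [-1.48  0.09  2.48  1.07  1.27 -0.98]
45 1 -71 [-0.74  0.53  1.56  0.35  1.76 -1.13] [ 0.25  0.08  2.15 -0.93  1.07  0.46]
45 1 -50 [-0.74  0.53  1.56  0.35  1.76 -1.13] [ 0.14 -0.08  2.31 -1.07  0.75  0.2 ]
45 1 -23 [-0.74  0.53  1.56  0.35  1.76 -1.13] [-0.48 -0.29  2.44  0.25  0.21 -1.87]
45 1 20 [-0.74  0.53  1.56  0.35  1.76 -1.13] [-1.22 -0.08  2.31  0.9   1.12  2.64]
45 -1 -71 [-0.74  0.53  1.56  0.35  1.76  2.01] [ 0.25  0.08  2.15 -0.93  1.07 -2.68]
45 -1 -23 [-0.74  0.53  1.56  0.35  1.76  2.01] [-0.48 -0.29  2.44  0.25  0.21  1.27]
45 -1 0 [-0.74  0.53  1.56  0.35  1.76  2.01] [-1.11 -0.25  2.42  1.    0.85 -0.19]
45 -1 20 [-0.74  0.53  1.56  0.35  1.76  2.01] [-1.22 -0.08  2.31  0.9   1.12 -0.5 ]
```

View pics/w5.png

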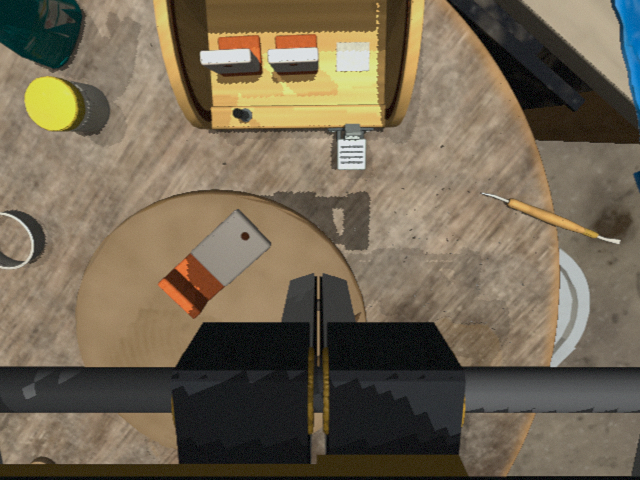

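Run:
```python
import cv2
im=cv2.imread('pics/w5.png'); cv2.imwrite('pics/w5z.png',cv2.resize(im[0:150,190:390],(800,600),interpolation=3))
```

```text
(no output)
```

View pics/w5z.png

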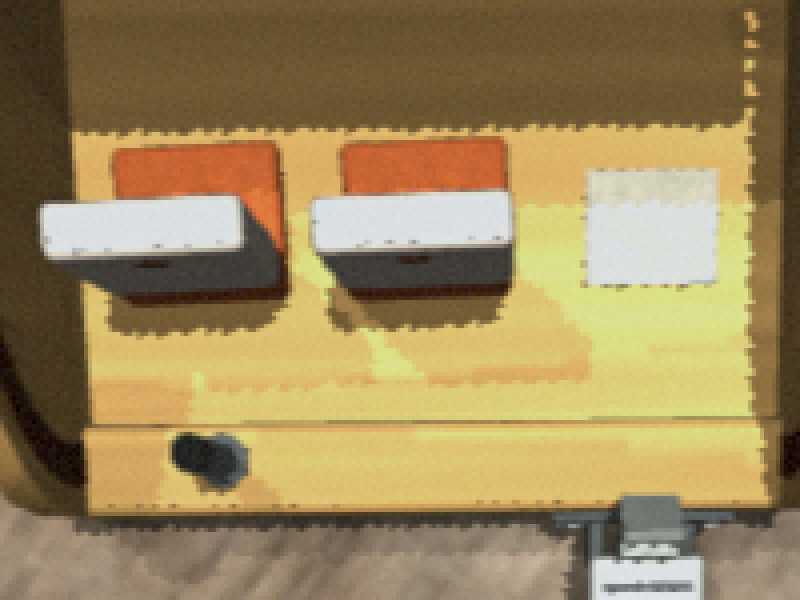

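Run:
```python
from h import *
iS=np.linalg.inv(S)
def mk(p,q):
    T=np.eye(4);T[:3,:3]=R.from_quat(q).as_matrix();T[:3,3]=p;return cam('wrist',T)
c5=mk([0.43418442,-0.21327521,0.29984658],[0.97936139,-0.20204498,-0.00521587,-0.00137112])
c4=mk([0.50512028,-0.22220113,0.32738002],QY)
g5=lambda X,Y:(190+X*.25,Y*.25); g4=lambda X,Y:(180+X*.35,Y*.35)
def show(n,c,g,pts,z): 
    P=np.array([ap(iS,atz(c,g(*p),z))*1000 for p in pts]); print(n,P[:,:2].round(1).tolist(),'mean',P.mean(0).round(1)[:2])
show('t1 top',c5,g5,[(40,205),(243,197),(243,248),(55,258)],.116)
show('t2 top',c5,g5,[(312,197),(512,192),(513,243),(318,253)],.116)
show('t1 bot front',c5,g5,[(125,303),(285,297)],.036)
show('t2 bot front',c5,g5,[(350,297),(510,290)],.036)
show('slip',c5,g5,[(587,170),(718,170),(718,284),(587,284)],.036)
show('foot tips',c5,g5,[(115,150),(277,143),(341,145),(503,139)],.045)
show('sill inner',c5,g5,[(90,427),(780,420)],.046)
show('sill outer',c5,g5,[(90,515),(770,506)],.046)
print('w4')
show('t1 top',c4,g4,[(160,395),(288,390),(290,425),(162,429)],.116)
show('t2 top',c4,g4,[(331,393),(456,387),(457,420),(332,426)],.116)
show('slip',c4,g4,[(494,335),(580,335),(579,404),(494,404)],.036)
show('foot tips',c4,g4,[(192,322),(297,320),(338,321),(443,318)],.045)
show('sill inner',c4,g4,[(172,495),(617,491)],.046)
show('sill outer',c4,g4,[(172,552),(617,548)],.046)
show('ball',c4,g4,[(391,177)],.159)
```

```text
t1 top [[-35.6, 75.5], [-34.0, 34.9], [-43.4, 35.3], [-45.4, 73.1]] mean [-39.6  54.7]
t2 top [[-34.0, 21.2], [-32.9, -18.7], [-42.4, -18.9], [-44.3, 20.2]] mean [-38.4   0.9]
t1 bot front [[-44.4, 76.9], [-42.9, 37.3]] mean [-43.6  57.1]
t2 bot front [[-42.8, 21.3], [-41.1, -18.2]] mean [-42.    1.5]
slip [[-13.8, -36.8], [-13.8, -68.6], [-39.6, -69.4], [-39.7, -37.2]] mean [-26.7 -53. ]
foot tips [[-11.4, 75.4], [-9.8, 37.0], [-10.2, 21.9], [-8.8, -16.5]] mean [-10.1  29.4]
sill inner [[-74.2, 84.9], [-72.1, -84.6]] mean [-73.1   0.2]
sill outer [[-95.1, 86.2], [-92.5, -82.9]] mean [-93.8   1.6]
w4
t1 top [[-32.4, 75.0], [-30.9, 34.5], [-41.7, 34.1], [-43.0, 74.9]] mean [-37.   54.6]
t2 top [[-31.8, 20.9], [-29.9, -18.6], [-40.1, -19.1], [-42.0, 20.7]] mean [-35.9   1. ]
slip [[-10.8, -36.7], [-10.8, -69.1], [-36.1, -69.7], [-36.2, -37.2]] mean [-23.5 -53.2]
foot tips [[-6.7, 75.5], [-6.0, 36.7], [-6.3, 21.6], [-5.2, -17.1]] mean [-6.  29.2]
sill inner [[-69.9, 85.4], [-68.2, -83.9]] mean [-69.    0.8]
sill outer [[-91.6, 86.4], [-89.9, -84.9]] mean [-90.8   0.7]
ball [[25.1, 1.9]] mean [25.1  1.9]
```

```bash
cat >> h.py <<'E'
S=frame(*ap(S,[-.0009,.0012,0]),np.radians(-22.5)); SY=np.radians(-22.5); QY=down(SY-np.pi/2)
E
python3 - <<'E'
from h import *
r=np.radians
print(S)
for al in (32,36,40,45):
  for fl in(1,-1):
    z0=-UP*np.cos(r(al))-dirv(HY)*np.sin(r(al)); y0=fl*np.cross(UP,dirv(HY))
    g=FM+dirv(HY)*.045+[0,0,.005]
    a=ik(g,Rq(z0,y0)); a2=ik(g-z0*.08,Rq(z0,y0)); 
    p,q=standpose(FM,HY,r(al),fl,.045,0)
    print(al,fl,a,a2,ik(p,q),ik(p+[0,0,.05],q),ik(p-dirv(HY)*.03,q),ik(p+dirv(HY)*.03,q))
E
```

```text
[[ 0.92387953  0.38268343  0.          0.5966506 ]
 [-0.38268343  0.92387953 -0.         -0.26054126]
 [-0.          0.          1.          0.        ]
 [ 0.          0.          0.          1.        ]]
32 1 [-0.69  0.4   1.62  0.28  1.6  -1.08] [-0.72  0.4   1.45  0.27  1.78 -1.06] [ 0.45  0.24  2.18 -1.1   1.23  0.8 ] [ 0.45  0.16  2.11 -1.06  1.3   0.66] [ 0.52  0.25  2.16 -1.05  1.28  0.82] [ 0.37  0.23  2.19 -1.16  1.18  0.78]
32 -1 [-0.69  0.4   1.62  0.28  1.6   2.06] [-0.72  0.4   1.45  0.27  1.78  2.08] [ 0.45  0.24  2.18 -1.1   1.23 -2.34] [ 0.45  0.16  2.11 -1.06  1.3  -2.48] [ 0.52  0.25  2.16 -1.05  1.28 -2.32] [ 0.37  0.23  2.19 -1.16  1.18 -2.36]
36 1 [-0.71  0.44  1.6   0.3   1.65 -1.1 ] [-0.74  0.44  1.42  0.29  1.83 -1.08] [ 0.41  0.2   2.16 -1.05  1.19  0.71] [ 0.41  0.12  2.08 -1.01  1.27  0.57] [ 0.49  0.21  2.14 -1.01  1.24  0.73] [ 0.33  0.19  2.17 -1.1   1.14  0.68]
36 -1 [-0.71  0.44  1.6   0.3   1.65  2.04] [-0.74  0.44  1.42  0.29  1.83  2.06] [ 0.41  0.2   2.16 -1.05  1.19 -2.44] [ 0.41  0.12  2.08 -1.01  1.27 -2.57] [ 0.49  0.21  2.14 -1.01  1.24 -2.41]
[... 206 characters left out ...]
17  2.12 -0.95  1.21  0.64] [ 0.28  0.15  2.14 -1.03  1.1   0.57]
40 -1 [-0.72  0.48  1.58  0.33  1.71  2.03] [-0.76  0.49  1.4   0.32  1.88  2.05] [ 0.36  0.16  2.13 -0.99  1.15 -2.54] [ 0.36  0.09  2.06 -0.94  1.24 -2.67] [ 0.44  0.17  2.12 -0.95  1.21 -2.5 ] [ 0.28  0.15  2.14 -1.03  1.1  -2.57]
45 1 [-0.74  0.53  1.55  0.35  1.77 -1.13] [-0.78  0.55  1.37  0.34  1.94 -1.11] [ 0.3   0.11  2.1  -0.91  1.11  0.47] [ 0.3   0.05  2.02 -0.86  1.21  0.35] [ 0.38  0.12  2.09 -0.88  1.17  0.52] [ 0.22  0.11  2.11 -0.94  1.06  0.43]
45 -1 [-0.74  0.53  1.55  0.35  1.77  2.01] [-0.78  0.55  1.37  0.34  1.94  2.03] [ 0.3   0.11  2.1  -0.91  1.11 -2.67] None [ 0.38  0.12  2.09 -0.88  1.17 -2.63] None
```

Run:
```python
from h import *
al=np.radians(36)
z0=-UP*np.cos(al)-dirv(HY)*np.sin(al); q=Rq(z0,np.cross(UP,dirv(HY)))
g=FM+dirv(HY)*.045; g[2]=.142
eoat.open_jaws()
env.move_to(g+[0,0,.06],q)
env.move_linear(g+[0,0,.015],feed=.15)
print(env.move_linear(g,feed=.03,guard=7),env.get_position()-g,env.get_force())
p=env.get_position(); 
env.move_linear(np.array([g[0],g[1],p[2]+.0015]),feed=.03)
eoat.grab(f_grip=35); print(env.get_gripper_width())
env.move_linear(g+[0,0,.055],feed=.12)
env.sleep(.1); im,c=snap('top','t6'); cv2.imwrite('pics/t6z.png',cv2.resize(im[150:330,280:520,::-1],(800,600)))
im,c=snap('wrist','w6'); im,c=snap('scene','s6')
print(env.get_gripper_width(),env.get_force(),env.get_time_s())
```

```text
True [ 0.00036028 -0.00015019  0.00330197] [ 0.44245584 -1.80654997  4.76199876]
0.039161000847728285
0.039472446818496466 [-0.6198857   0.3824713  -0.96027942] 22.575
```

View pics/w6.png

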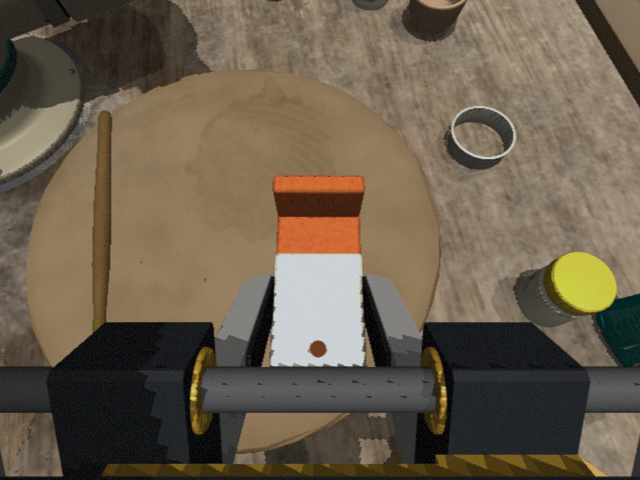

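View pics/s6.png

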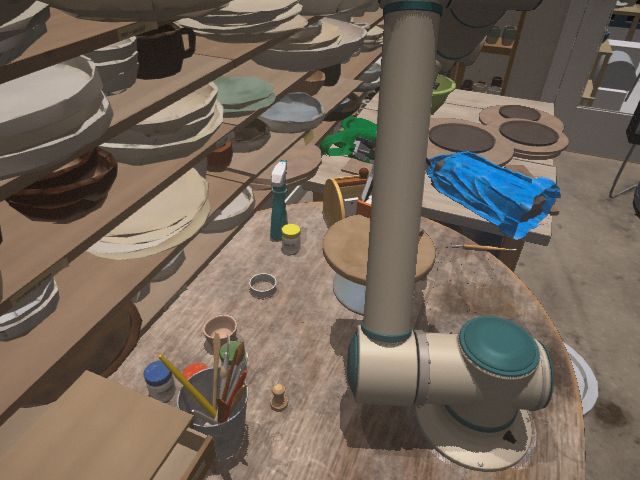

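```bash
python3 - <<'E'
from h import *
al=np.radians(36); h=dirv(HY)
p,q=standpose(FM,HY,al,1,.045,0); p=p-h*.0018
env.move_linear(env.get_position()+[0,0,.03],feed=.15)
env.move_to(p+[0,0,.06],q)
env.move_linear(p+[0,0,.010],feed=.15)
env.sleep(.2); print(env.get_force())
im,c=snap('wrist','w7'); snap('scene','s7')
print(env.move_linear(p-[0,0,.004],feed=.02,guard=4),env.get_position()-p,env.get_force())
snap('scene','s7b');print(env.get_gripper_width(),env.get_time_s())
E
python3 -c "
import cv2
cv2.imwrite('pics/s7z.png',cv2.resize(cv2.imread('pics/s7b.png')[140:320,280:520],(800,600),interpolation=3))"
```

```text
[-0.21156526 -0.46188377 -0.76599414]
True [ 0.00021507 -0.00030143  0.00207256] [0.49640543 0.12332252 3.47485444]
0.039164577032986425 25.6583
```

View pics/w7.png

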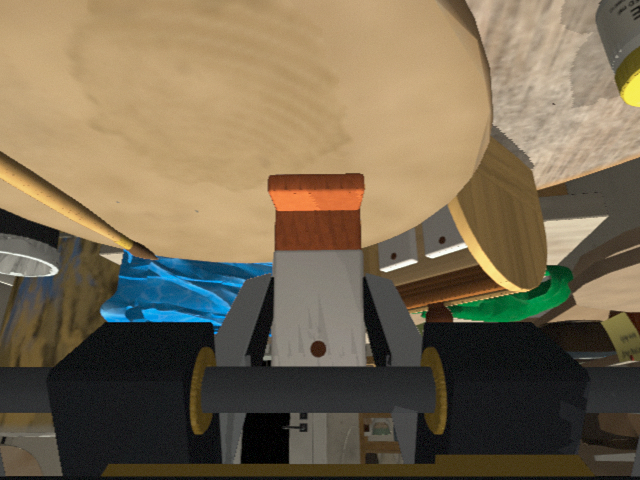

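View pics/s7z.png

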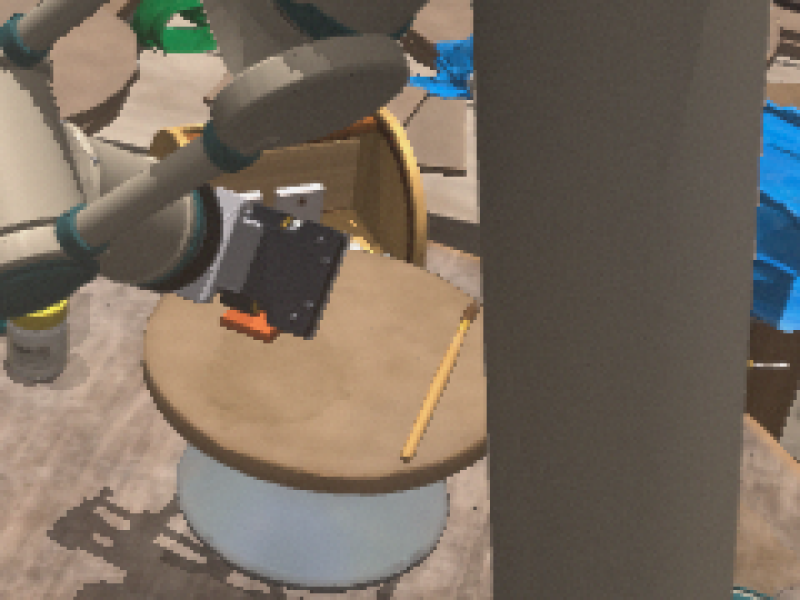

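```bash
python3 - <<'E'
from h import *
T=toolT()
eoat.open_jaws(); env.sleep(.2)
env.move_linear(env.get_position()-T[:3,2]*.11,feed=.2)
# go to vertical above tile, camera looking
h=dirv(HY)
for ph in (HY,HY+np.pi): print(ik((FM-h*.005)*[1,1,0]+[0,0,.30],down(ph)))
snap('wrist','w8');snap('scene','s8');print(env.get_time_s())
E
python3 -c "
import cv2
cv2.imwrite('pics/s8z.png',cv2.resize(cv2.imread('pics/s8.png')[140:320,280:520],(800,600),interpolation=3))"
```

```text
[-0.36  0.01  1.6  -0.    1.53  0.88]
[-0.36  0.01  1.6  -0.    1.53 -2.26]
27.6167
```

View pics/w8.png

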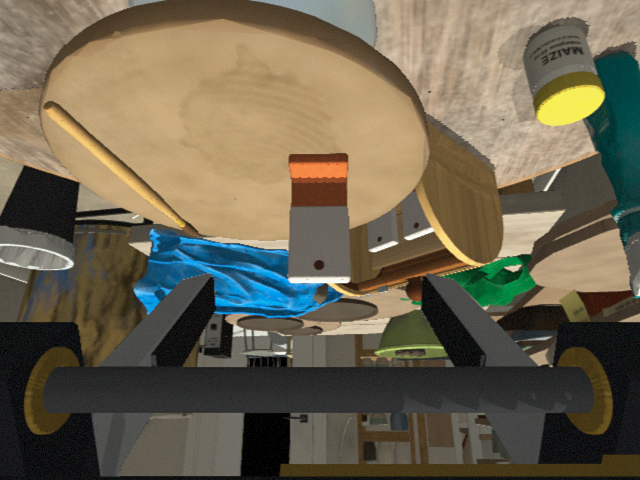

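View pics/s8z.png

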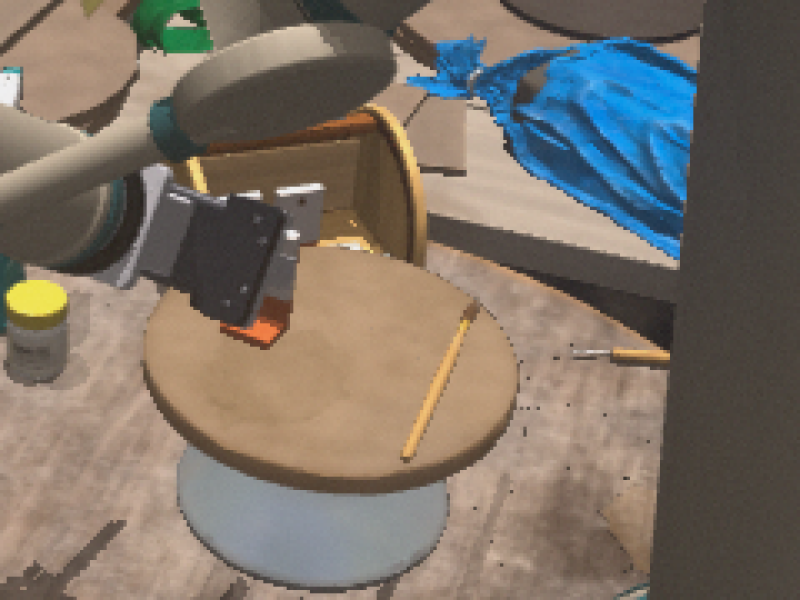

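Run:
```python
from h import *
h=dirv(HY)
env.move_linear(env.get_position()+[0,0,.08],feed=.2)
env.move_to((FM-h*.005)*[1,1,0]+[0,0,.30],down(HY+np.pi))
env.sleep(.2)
im,c=snap('wrist','w9'); t=snap('top','t9')
K=FM-h*.005
for nm,pt in (('topc',[K+UP*.081+a*h*.005+b*np.cross(UP,h)*.02 for a in(1,-1) for b in(1,-1)]),('foot',[K-h*.03+b*np.cross(UP,h)*.02+UP*.01 for b in (1,-1)])):
    print(nm,proj(c,pt).round(1).tolist())
cv2.imwrite('pics/w9z.png',cv2.resize(im[130:370,160:480,::-1],(800,600),interpolation=3))
print(env.get_time_s(), env.get_position())
```

```text
topc [[309.1, 276.4], [308.9, 215.5], [324.6, 276.5], [325.0, 215.5]]
foot [[354.0, 248.1], [355.2, 199.0]]
30.7833 [ 0.42385855 -0.08359164  0.2999828 ]
```

View pics/w9.png

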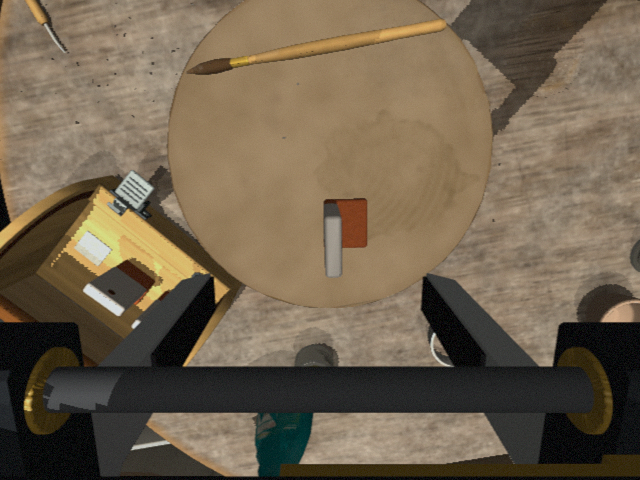

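View pics/w9z.png

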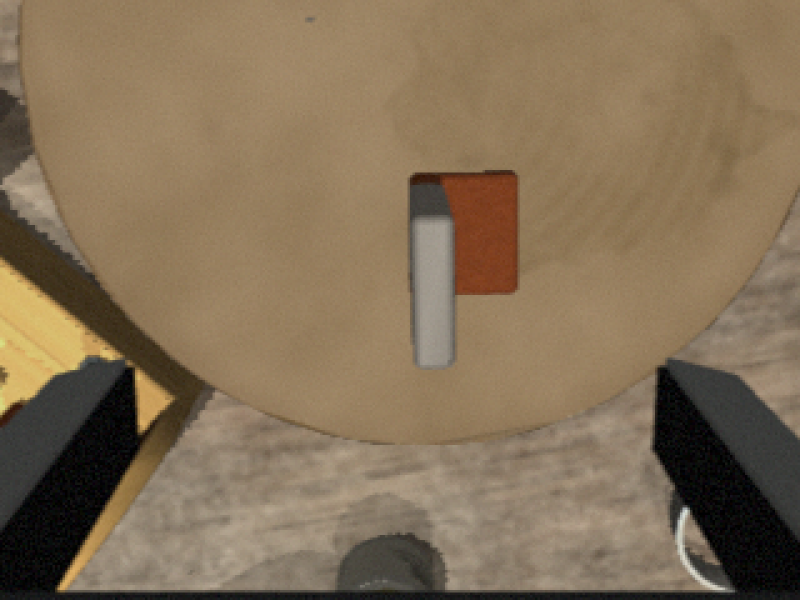

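Tile stands upright on its foot; its top edge is at (325–342, 216–277), ~10 mm further toward the foot side than predicted. Gripping there.

Run:
```python
from h import *
h=dirv(HY); K=FM-h*.0153; q=down(HY+np.pi)
p=K*[1,1,0]+[0,0,.215]
env.move_linear(p+[0,0,.03],feed=.2)
print(env.move_linear(p,feed=.1,guard=8))
eoat.grab(f_grip=25); print(env.get_gripper_width())
f0=env.get_force()
env.move_linear(p+[0,0,.06],feed=.15); env.sleep(.1)
print(env.get_force()-f0,env.get_gripper_width())
snap('wrist','w10');snap('scene','s10')
q2=down(SY)
for d in ([-.065,-.055,.20],[-.065,-.055,.094],[-.065,-.055,.25]): print(ik(st(*d),q2))
print(env.get_time_s())
```

```text
False
0.009558526268476407
[-0.85713307 -0.29297241 -0.62937519] 0.009775927407987607
[-0.63  0.3   1.48 -0.    1.36 -0.23]
[-0.63  0.38  1.64 -0.    1.12 -0.23]
[-0.63  0.28  1.39 -0.    1.47 -0.23]
33.675
```

View pics/w10.png

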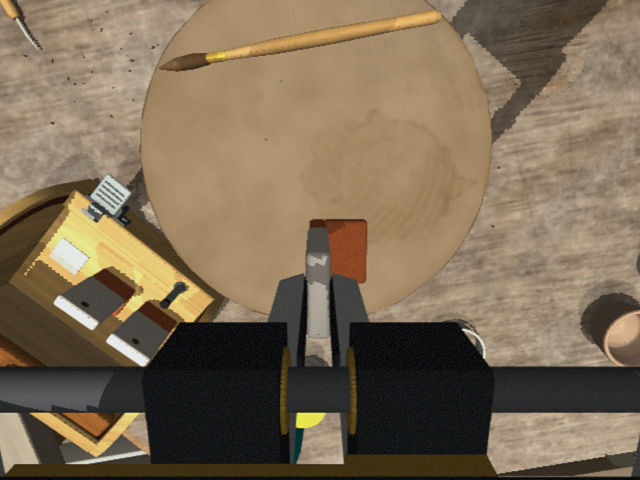

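```bash
python3 - <<'E'
from h import *
q2=down(SY)
env.move_linear(env.get_position()+[0,0,.03],feed=.2)
env.move_to(st(-.061,-.055,.27),q2)
env.move_linear(st(-.061,-.055,.18),feed=.15)
env.sleep(.2); im,c=snap('wrist','w11'); print(ap(np.linalg.inv(S),env.get_position()),env.get_force(),env.get_time_s())
snap('top','t11'); snap('scene','s11')
E
python3 -c "
import cv2
cv2.imwrite('pics/t11z.png',cv2.resize(cv2.imread('pics/t11.png')[150:330,280:520],(800,600),interpolation=3))"
```

```text
[-0.06043743 -0.05513422  0.18105523] [-0.06373992  0.6035895  -1.19686046] 36.7167
```

View pics/w11.png

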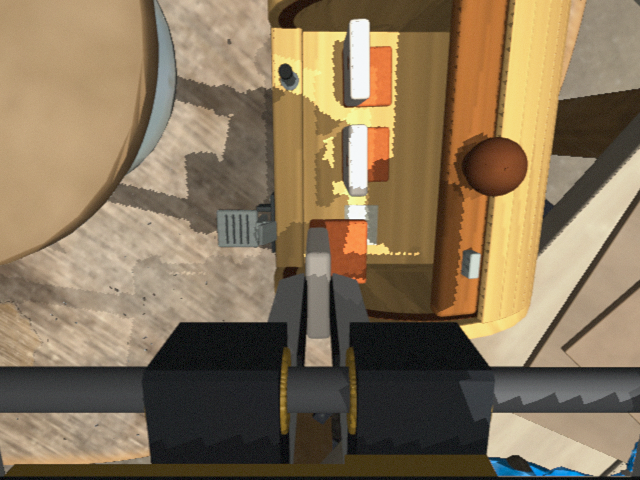

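View pics/s11.png

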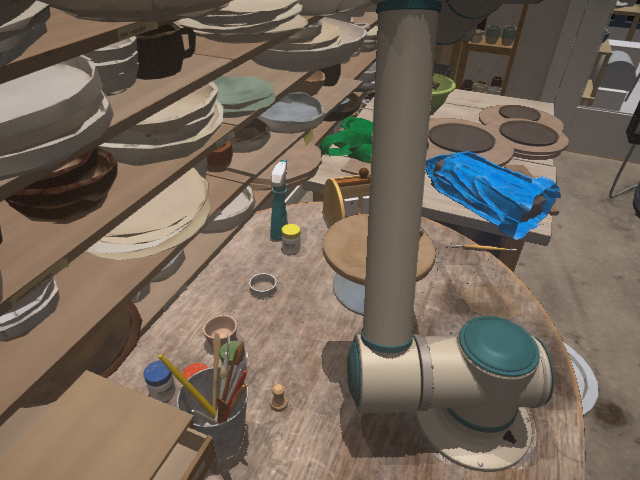

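Run:
```python
from h import *
q2=down(SY)
p=st(-.061,-.055,0)
env.move_linear(p+[0,0,.10],feed=.12)
env.sleep(.2); print(env.get_force(),ap(np.linalg.inv(S),env.get_position())); snap('wrist','w12')
print(env.move_linear(p+[0,0,.085],feed=.02,guard=4),ap(np.linalg.inv(S),env.get_position()),env.get_force(),env.get_time_s())
snap('wrist','w13'); snap('top','t13')
```

```text
[-6.76664404  1.95715086 16.91149544] [-0.06206028 -0.05542667  0.10286627]
True [-0.06219577 -0.05541364  0.10288065] [-0.79948645  0.27516274  3.80094575] 38.1
```

View pics/w13.png

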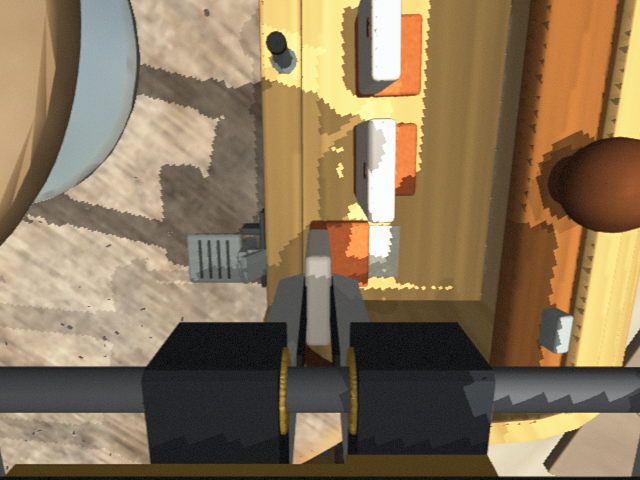

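Run:
```python
from h import *
eoat.open_jaws(); print(env.get_gripper_width(),env.get_force())
env.sleep(.2)
env.move_linear(st(-.062,-.055,.21),feed=.15)
env.sleep(.1);im,c=snap('wrist','w14'); print(ap(np.linalg.inv(S),env.get_position()),env.get_time_s())
for y in (-.055,0): print(proj(c,[st(x,y+b,.116) for x in(-.041,-.031) for b in(-.02,.02)]).round(1).tolist())
```

```text
0.09391366770540523 [0.36652592 0.22928038 1.4864568 ]
[-0.06273427 -0.05485816  0.2086723 ] 40.75
[[349.6, 273.1], [350.8, 215.1], [364.3, 273.1], [366.1, 215.1]]
[[351.3, 192.3], [352.6, 128.4], [366.8, 192.3], [368.7, 128.4]]
```

View pics/w14.png

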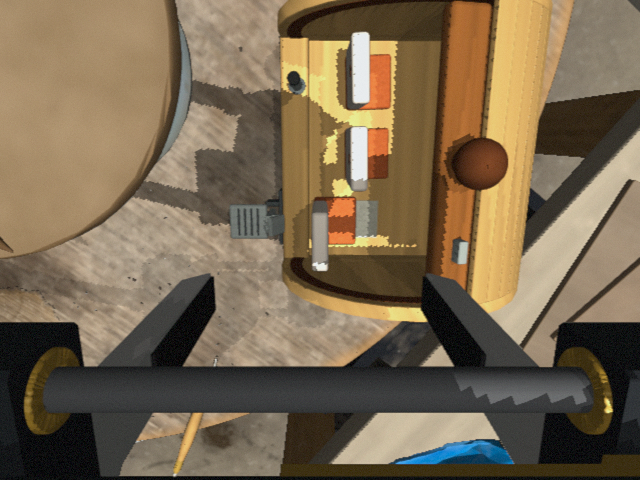

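Run:
```python
import cv2
im=cv2.imread('pics/w14.png'); cv2.imwrite('pics/w14z.png',cv2.resize(im[100:310,260:540],(800,600),interpolation=3))
```

```text
(no output)
```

View pics/w14z.png

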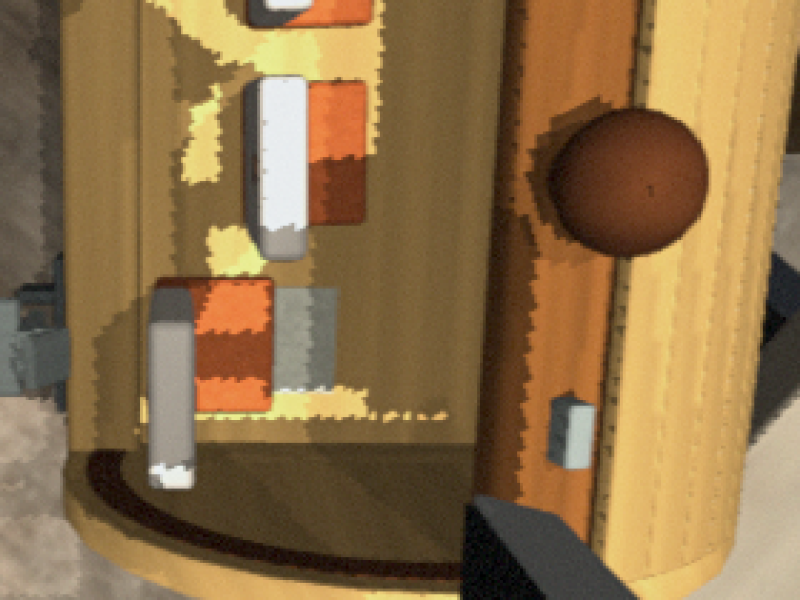

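Run:
```python
from h import *
c=cam('wrist',toolT()); iS=np.linalg.inv(S)
g=lambda X,Y:(260+X*.35,100+Y*.35)
def w(X,Y,z): return (ap(iS,atz(c,g(X,Y),z))*1000).round(1)[:2]
print('t2 top',w(262,75,.116),w(262,260,.116),w(307,75,.116),w(307,260,.116))
print('t2 foot tip',w(367,82,.045),w(366,223,.045))
print('new top',w(150,320,.116),w(149,488,.116),w(193,320,.116),w(195,488,.116))
print('new foot tip',w(273,278,.045),w(271,411,.045))
print('slip',w(337,288,.036),w(336,392,.036))
print('wall floor',w(400,443,.036),'sill in',w(138,100,.046),w(140,440,.046),w(62,100,.046),w(68,440,.046))
print('rail front edge',w(500,100,.14),w(475,440,.14))
```

```text
t2 top [-41.5  21.2] [-40.7 -19.2] [-31.7  21.3] [-30.5 -19.2]
t2 foot tip [-7.4 20.9] [ -6.1 -17.7]
new top [-66.1 -33.1] [-66.3 -73.5] [-56.2 -33. ] [-55.4 -73.5]
new foot tip [-32.1 -33.5] [-31.7 -72.9]
slip [-12.4 -37.7] [-11.5 -69.2]
wall floor [  8.5 -85.2] sill in [-70.6  16. ] [-70.4 -81.6] [-91.6  16. ] [-91.7 -81.7]
rail front edge [ 4.4 16. ] [  3.9 -54.6]
```

Run:
```python
from h import *
Q=down(np.radians(-22.2)-np.pi/2); y=-.0535
env.move_linear(st(-.079,y,.23),feed=.2)
eoat.grab(f_grip=20)
env.move_to(st(-.079,y,.20),Q)
env.move_linear(st(-.079,y,.068),feed=.12,guard=12)
env.sleep(.1); print(ap(np.linalg.inv(S),env.get_position()),env.get_force())
g=env.move_linear(st(-.0510,y,.068),feed=.05,guard=10)
env.sleep(.1); print(g,ap(np.linalg.inv(S),env.get_position()),env.get_force(),env.get_time_s())
snap('wrist','w15')
```

```text
[-0.07837005 -0.0536292   0.06884146] [0.95793768 0.31384212 0.43824409]
False [-0.05110195 -0.05347692  0.06787835] [-0.0427151   0.37983398  0.06200488] 46.0
```

View pics/w15.png

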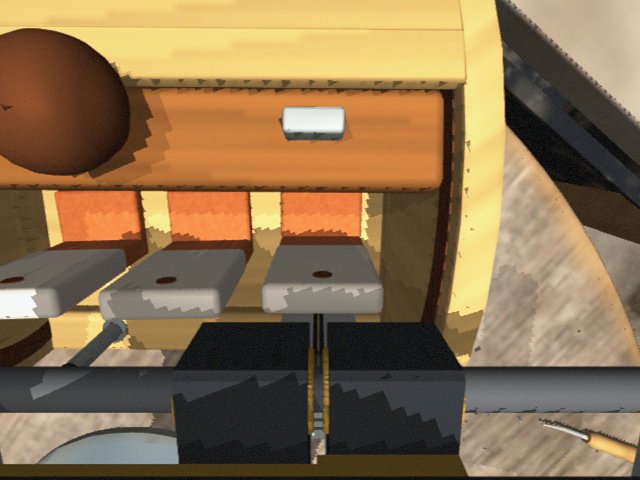

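Run:
```python
import cv2
im=cv2.imread('pics/w15.png'); cv2.imwrite('pics/w15z.png',cv2.resize(im[180:330,0:400],(1600//2,300),interpolation=3))
cv2.imwrite('pics/w15y.png',cv2.resize(im[230:330,80:400],(800,250),interpolation=3))
```

```text
(no output)
```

View pics/w15y.png

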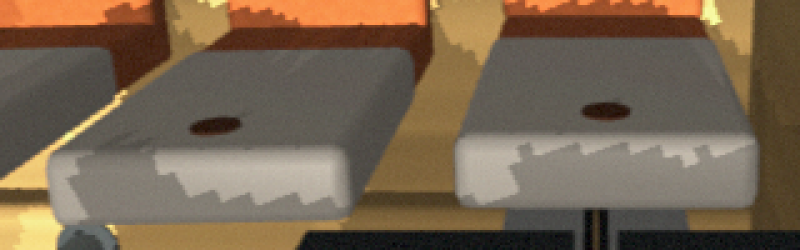

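Run:
```python
from h import *
c=cam('wrist',toolT()); iS=np.linalg.inv(S)
g=lambda X,Y:(80+X/2.5,230+Y/2.5)
def w(X,Y,z): return (ap(iS,atz(c,g(X,Y),z))*1000).round(1)[:2]
print('t2',[w(*k,.116).tolist() for k in((50,152),(348,147),(60,222),(345,219))])
print('new',[w(*k,.116).tolist() for k in((458,138),(757,138),(462,208),(752,208))])
# orange/white paint line on the back, slab x+5 
print('paint line t2',w(215,50,.056),w(430,50,.056),'new',w(503,38,.056),w(705,38,.056))
```

```text
t2 [[-31.1, 19.5], [-30.2, -19.9], [-41.1, 19.3], [-40.5, -19.0]]
new [[-28.8, -34.4], [-28.6, -73.8], [-38.8, -34.7], [-38.5, -73.5]]
paint line t2 [-33.7  19. ] [-33.4 -21.5] new [-31.  -35.2] [-30.8 -73.1]
```

Run:
```python
from h import *
y=-.0535
env.move_linear(st(-.070,y,.068),feed=.12)
env.move_linear(st(-.09,y,.22),feed=.25)
env.move_to(st(-.13,-.03,.26),QY)
env.sleep(.2); im,c=snap('wrist','w16'); t,ct=snap('top','t16')
T=toolT(); print(env.get_time_s()); np.save('T16.npy',T)
cv2.imwrite('pics/w16z.png',cv2.resize(im[0:180,190:430,::-1],(800,600),interpolation=3))
cv2.imwrite('pics/t16z.png',cv2.resize(t[150:330,280:520,::-1],(800,600),interpolation=3))
```

```text
47.7833
```

View pics/w16z.png

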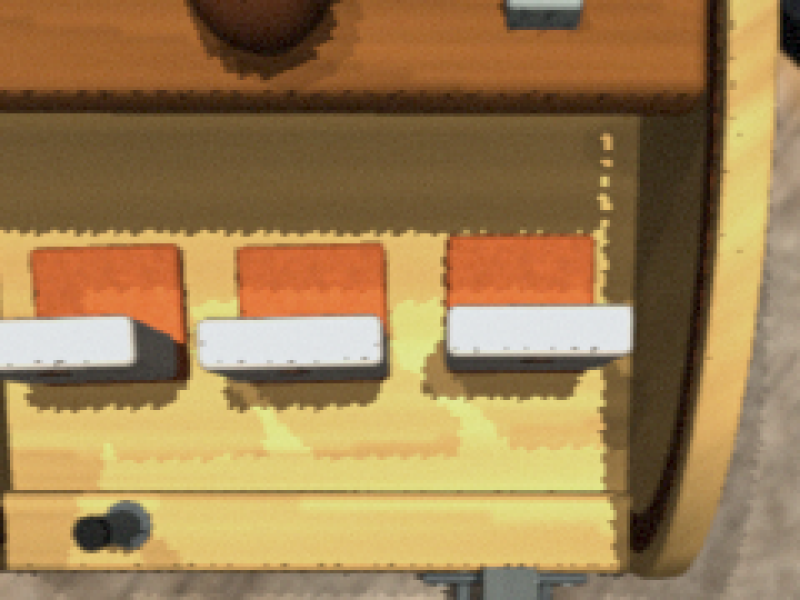

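View pics/t16z.png

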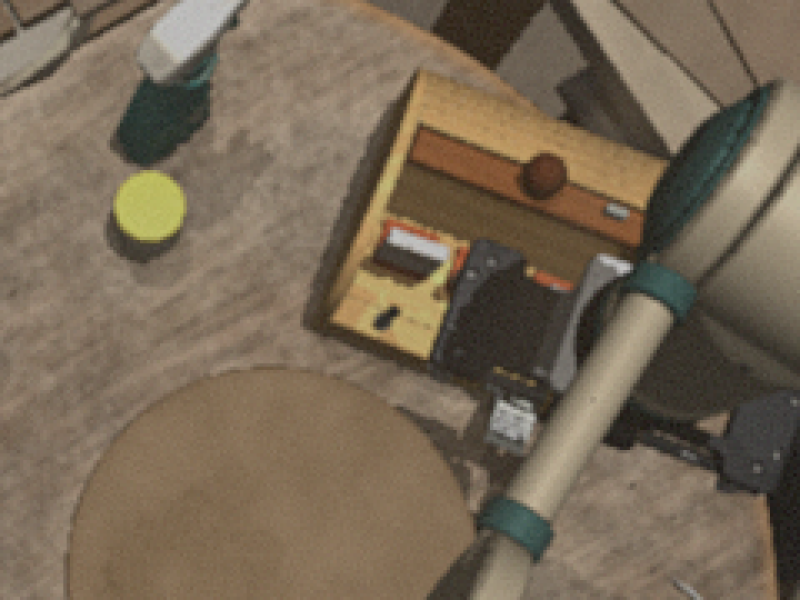

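Glazed faces are in line (new tile ≈1.5 mm behind the neighbours' line, square, gaps ≈15 mm). Now closing the door.

Run:
```python
from h import *
B=lambda th:(-.102*np.cos(th),.06+.102*np.sin(th)+.002)
env.move_linear(st(.03,.001,.26),feed=.35)
env.move_linear(st(.054,.001,.20),feed=.3)
print(env.move_linear(st(.054,.001,.153),feed=.12,guard=10))
f0=env.get_force()
for th,dz in ((1.75,-.005),(1.55,-.003),(1.4,0),(1.2,.003),(1.0,.005),(.95,.006)):
    x,z=B(th); g=env.move_linear(st(x+.0235,.001,z+dz),feed=.12,guard=25); print(th,g,np.round(env.get_force()-f0,1))
    if g: break
env.move_linear(env.get_position()+[0,0,.05],feed=.25)
snap('wrist','w17'); t,_=snap('top','t17'); print(env.get_time_s())
```

```text
False
1.75 False [-0.4  0.5 -0.2]
1.55 False [-0.3 -0.5 -0.8]
1.4 False [-0.3 -0.5 -0.8]
1.2 False [-0.1  0.7  0. ]
1.0 False [-0.1 -0.1 -0.6]
0.95 False [ 0.6 -0.8 -1.4]
51.5
```

View pics/w17.png

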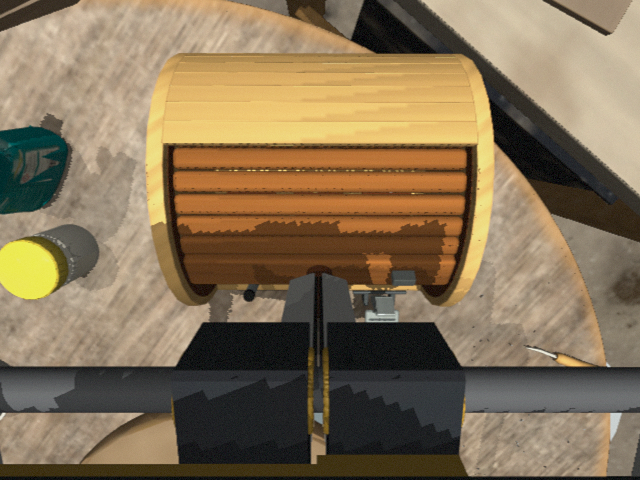

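Run:
```python
from h import *
c=cam('wrist',toolT()); print(ap(np.linalg.inv(S),env.get_position()))
for th in (.5,.6,.7,.8,.9,1.0): print(th,proj(c,st(-.102*np.cos(th),.001,.062+.102*np.sin(th))).round(0), proj(c,st(-.086*np.cos(th),-.052,.06+.086*np.sin(th))).round(0))
im=cv2.imread('pics/w17.png'); cv2.imwrite('pics/w17z.png',cv2.resize(im[190:340,220:440],(800,545),interpolation=3))
```

```text
[-0.03636086  0.00109047  0.19994702]
0.5 [[319. 319.]] [[395. 295.]]
0.6 [[319. 318.]] [[397. 293.]]
0.7 [[319. 314.]] [[399. 289.]]
0.8 [[319. 309.]] [[401. 284.]]
0.9 [[320. 301.]] [[403. 278.]]
1.0 [[320. 292.]] [[406. 270.]]
```

View pics/w17z.png

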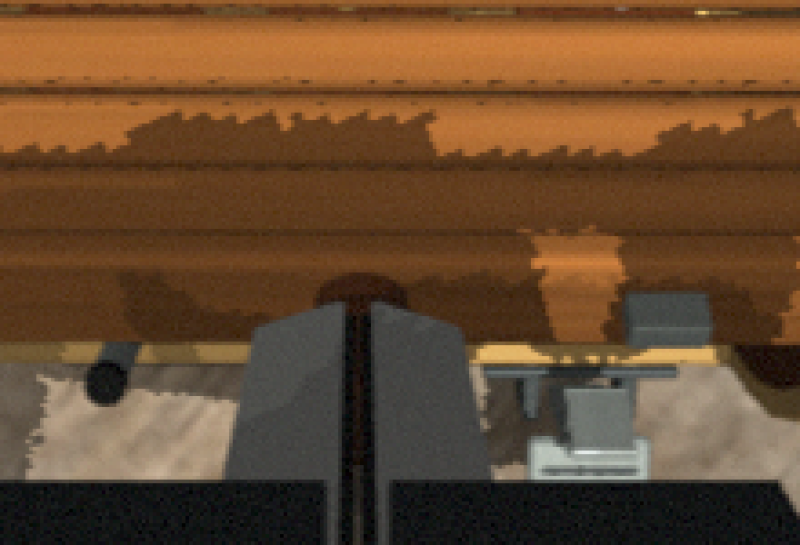

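Run:
```python
from h import *
B=lambda th:(-.102*np.cos(th),.06+.102*np.sin(th)+.002)
env.move_linear(st(-.064,.001,.185),feed=.2)
f0=env.get_force()
for th in (.85,.7,.55,.4,.25,.12,.05):
    x,z=B(th); g=env.move_linear(st(x,.001,z+.0135),feed=.12,guard=45); print(th,g,np.round(env.get_force()-f0,1),env.get_position()[2].round(4))
    if g: break
x,z=B(0)
for dz in (.012,.007,.002,-.003):
    g=env.move_linear(st(x,.001,z+dz),feed=.04,guard=30); print(dz,g,np.round(env.get_force()-f0,1),env.get_position()[2].round(4), ap(np.linalg.inv(S),env.get_position()).round(4))
    if env.get_force()[2]-f0[2]>20: break
print(env.get_time_s())
```

```text
0.85 False [-0.7  0.7  0.7] 0.1527
0.7 False [-0.2 -0.1  0.9] 0.1413
0.55 False [-0.5 -0.   0.6] 0.1289
0.4 False [-3.4  1.3  4.7] 0.1154
0.25 False [-3.1  1.   4.3] 0.101
0.12 False [ 0.  -0.7  3.4] 0.0883
0.05 False [-2.6 -1.5  4. ] 0.0811
0.012 False [-4.1  0.5 12. ] 0.0755 [-0.1021  0.0008  0.0755]
0.007 True [-3.9  1.4 15.4] 0.0752 [-0.1022  0.0007  0.0752]
0.002 True [-4.   2.1 14.5] 0.0752 [-0.1022  0.0007  0.0752]
-0.003 True [-2.3  2.1 15.5] 0.0753 [-0.1022  0.0007  0.0753]
54.825
```

Run:
```python
from h import *
p=env.get_position()
env.move_linear(p+[0,0,.04],feed=.1); env.sleep(.3)
env.move_linear(st(-.15,.0,.25),feed=.3); env.sleep(.1)
im,c=snap('wrist','w18'); print(env.get_time_s())
for th in (0,.1,.57): print(th,proj(c,st(-.102*np.cos(th),0,.062+.102*np.sin(th))).round(0))
```

```text
56.4667
0 [[319. 160.]]
0.1 [[319. 160.]]
0.57 [[319. 142.]]
```

View pics/w18.png

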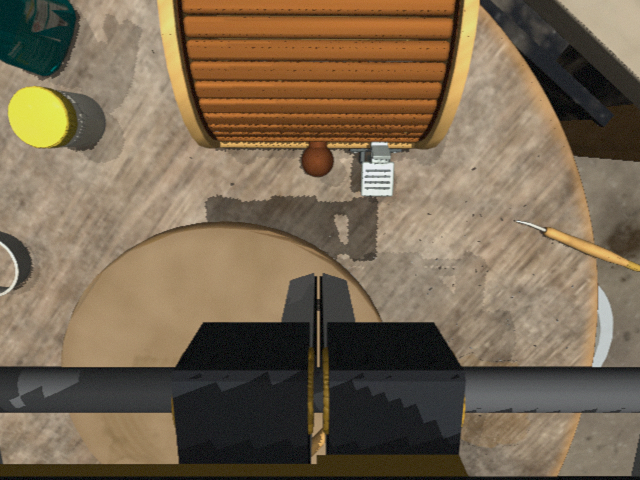

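The ball is at (318,160), exactly where it belongs when shut, and the pin has not lifted it, so the latch holds. Handing in.

Run:
```python
from h import *
snap('scene','s19'); env.finish_job(); print(env.get_time_s())
```

```text
the job is handed in; nothing more can be done
the job is handed in; nothing more can be done
```

The job is handed in, after about 57 s on the robot's clock (limit 72 s).

**What I did, in order:**
- **Door open:** I pressed the thumb pad, the door sprang up, and I pushed it by the pull to its stop.
- **Tile stood up:** I lifted the tile off the wheel, turned it 90° and let it go standing on its foot.
- **Tile placed:** I took it by its top edge and set it down about 25 mm in front of its place. I did this because the jaws open only to their full 94 mm, and the front rail leaves no room for that at the place itself. I then pushed the tile straight back with the closed fingers.
- **Door shut:** I drew the door forward and pressed it down until it stopped.

**What the last checks showed:**
- **Latch:** After I let go, the pull stayed at its shut position and did not spring back to 0.57, so the latch holds.
- **Tile:** It stood upright with its glazed face to the front. It was square to the row within about 0.5°, with gaps of about 15 mm to the side.
- **Bystanders:** I touched neither neighbour tile, nor the pot or the jar.

**What did not come out exactly:**
- The tile stands about 1.5 mm behind the neighbours' line. The pushing finger was about 2 mm thicker than I had assumed, and I left the tile there because pulling it forward could have tipped it.
- Setting the tile down in the store pressed it on the floor with about 17 N. I had misjudged how low on it I was gripping. It slid up in the fingers and stood correctly afterwards.
- I could not look at the tiles again once the door was shut.

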